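# Check vial racks in and load the autosampler

## Task

Check in the racks in the transport tray: take the scanner and, in the run order green standards, then yellow controls, then blue samples (one may be missing), aim it squarely down at each rack's barcode from close above, its reading line along the row of bars, and hold it steady for a good second; then lay it back flat along its mat. After that lift each rack by its handle out of its cavity, keep it level, and set it down (do not drop it) in a pocket of its own, any pocket, in the autosampler drawer, which you must first pull out; when all are seated flat, push the drawer fully shut. Do not disturb the bottle, the beaker or the carton.

Things in the scene. Friction and masses are not known exactly. Their poses are not given: they have to be found in the camera images.
- rack_green: green vial rack (calibration standards), block 116 (x) x 64 (y) x 38 mm, vials to 52 mm high, 0.3 kg; may be absent. Origin: centre of underside, z up. Grip from above, across y, its black handle bar: 70 mm long (x), 14 mm wide (y), 76 to 92 mm above the underside, middle at x = -10 mm. White barcode label on top of the block at the +x end
- rack_green_label (a point): centre of the green rack's label, at (45, 0, 39) mm in the rack's frame, facing up; label 20 mm (x) x 54 mm (y), the row of bars runs along the rack's y. Axes as the rack's
- rack_yellow: yellow vial rack (controls), block 116 (x) x 64 (y) x 38 mm, vials to 52 mm high, 0.3 kg; may be absent. Origin: centre of underside, z up. Grip from above, across y, its black handle bar: 70 mm long (x), 14 mm wide (y), 76 to 92 mm above the underside, middle at x = -10 mm. White barcode label on top of the block at the +x end
- rack_yellow_label (a point): centre of the yellow rack's label, at (45, 0, 39) mm in the rack's frame, facing up; label 20 mm (x) x 54 mm (y), the row of bars runs along the rack's y. Axes as the rack's
- rack_blue: blue vial rack (samples), block 116 (x) x 64 (y) x 38 mm, vials to 52 mm high, 0.3 kg; may be absent. Origin: centre of underside, z up. Grip from above, across y, its black handle bar: 70 mm long (x), 14 mm wide (y), 76 to 92 mm above the underside, middle at x = -10 mm. White barcode label on top of the block at the +x end
- rack_blue_label (a point): centre of the blue rack's label, at (45, 0, 39) mm in the rack's frame, facing up; label 20 mm (x) x 54 mm (y), the row of bars runs along the rack's y. Axes as the rack's
- transport_tray: dark moulded tray, fixed, 150 (x) x 266 (y) x 26 mm high, three open cavities along y (centres at y = -84, 0, 84 mm), each 122 x 70 mm, 18 mm deep, floor 8 mm above the table: 3 mm of play round a rack. Origin: centre of underside. Racks stand in the cavities, their x along the tray's x, label end at the +x side
- scanner: hand scanner, 0.18 kg, lying on its mat: white head (x 25 to 75 mm, 60 mm wide, 46 mm high), grey handle (x -90 to 25 mm, 30 mm wide in y, 22 to 46 mm high) with a foot at its tail. Origin: on the underside near the middle, x to the head, z up. Grip the handle from above, across y, near x = 0 (its balance point). It looks down (-z) out of the head's underside; always on, no trigger
- scanner_window (a point): centre of the scanner's reading window in the underside of its head, at (50, 0, 0) mm in the scanner's frame; axes as the scanner's. It looks along -z and its reading line lies along y, so that y must lie along the row of bars. It reads a label that is 40 to 120 mm below the window
- scanner_mat: black rubber mat where the scanner lives, fixed, 260 (x) x 130 (y) x 3 mm thick. Origin: centre of its underside. The scanner lies along its x
- autosampler: cream autosampler module, fixed, casing 300 mm deep (x), 294 mm wide (y), 150 mm high. Origin: on the table below the middle of its front face, which looks to its own -x; the drawer comes out of that face
- drawer (a joint): sample drawer of the autosampler: 0 = fully shut, grows in m as it is pulled out along the autosampler's -x, up to its stop at 0.175; racks can be lowered in from above when it is out 0.15 or more. It slides stiffly (about 2 N) and stays where it is left. Front panel 10 mm thick, from 12 to 130 mm above the table, standing 10 mm proud of the casing when shut
- drawer_handle (a point): middle of the bar handle across the drawer's front, 100 mm long along the autosampler's y, 108 mm above the table, 42 mm in front of the panel, 10 mm thick, grippable from above. Axes as the autosampler's: pulling along -x opens the drawer
- pocket0 (a point): centre of the floor of pocket 0 of three in the light grey carrier fixed in the drawer, side by side 80 mm apart along y (this one at y = -80 mm from the drawer's middle line). Pocket 126 (x) x 74 (y) mm between ribs 8 mm high: 5 mm of play all round a rack. Floor 24 mm above the table, where a seated rack's underside rests. Moves with the drawer; axes as the autosampler's
- pocket1 (a point): centre of the floor of pocket 1 of three in the light grey carrier fixed in the drawer, side by side 80 mm apart along y (this one at y = 0 mm from the drawer's middle line). Pocket 126 (x) x 74 (y) mm between ribs 8 mm high: 5 mm of play all round a rack. Floor 24 mm above the table, where a seated rack's underside rests. Moves with the drawer; axes as the autosampler's
- pocket2 (a point): centre of the floor of pocket 2 of three in the light grey carrier fixed in the drawer, side by side 80 mm apart along y (this one at y = 80 mm from the drawer's middle line). Pocket 126 (x) x 74 (y) mm between ribs 8 mm high: 5 mm of play all round a rack. Floor 24 mm above the table, where a seated rack's underside rests. Moves with the drawer; axes as the autosampler's
- solvent_bottle: amber solvent bottle with blue cap, 72 mm across, 165 mm high, standing; origin at the centre of its underside; leave alone
- beaker: glass beaker, 68 mm across, 85 mm high, standing; origin at the centre of its underside; leave alone
- vial_carton: cardboard carton 80 x 120 x 55 mm; origin at the centre of its underside; leave alone
Mind the look-alikes: they are no part of the job. There is more than one size of the rack_blue; the one meant has the size given above.

How it is judged (in metres and radians):
On the way, in this order (a step that is already met when the one before it is completed fails the run):
1. scanner steady for 1 s over the green label: window axis within 15 mm (x), 18 mm (y) of its centre, 40 to 120 mm above, line along the bars and beam square within 0.35 rad (x of rack_green_label in the frame of scanner_window between -0.015 and 0.015 m and y of rack_green_label in the frame of scanner_window between -0.018 and 0.018 m and z of rack_green_label in the frame of scanner_window between -0.12 and -0.04 m and angle between the z axis of scanner and the z axis of rack_green, either way round below 0.35 rad and angle between the y axis of scanner and the y axis of rack_green, either way round below 0.35 rad), for 1 s.
2. scanner steady for 1 s over the yellow label: window axis within 15 mm (x), 18 mm (y) of its centre, 40 to 120 mm above, line along the bars and beam square within 0.35 rad (x of rack_yellow_label in the frame of scanner_window between -0.015 and 0.015 m and y of rack_yellow_label in the frame of scanner_window between -0.018 and 0.018 m and z of rack_yellow_label in the frame of scanner_window between -0.12 and -0.04 m and angle between the z axis of scanner and the z axis of rack_yellow, either way round below 0.35 rad and angle between the y axis of scanner and the y axis of rack_yellow, either way round below 0.35 rad), for 1 s.
3. scanner steady for 1 s over the blue label: window axis within 15 mm (x), 18 mm (y) of its centre, 40 to 120 mm above, line along the bars and beam square within 0.35 rad (x of rack_blue_label in the frame of scanner_window between -0.015 and 0.015 m and y of rack_blue_label in the frame of scanner_window between -0.018 and 0.018 m and z of rack_blue_label in the frame of scanner_window between -0.12 and -0.04 m and angle between the z axis of scanner and the z axis of rack_blue, either way round below 0.35 rad and angle between the y axis of scanner and the y axis of rack_blue, either way round below 0.35 rad), for 1 s.
4. the scanner lies flat on its mat again, let go (x of scanner in the frame of scanner_mat between -0.04 and 0.04 m and y of scanner in the frame of scanner_mat between -0.035 and 0.035 m and z of scanner in the frame of scanner_mat between -0.002 and 0.008 m and angle between scanner's own z axis and vertical below 0.12 rad and angle between the x axis of scanner and the x axis of scanner_mat, either way round below 0.4 rad and linear speed of scanner below 0.02 m/s and contact force between scanner and the fingers below 0.1 N), for 0.3 s.
5. every rack stands flat in a pocket of the open drawer, let go (((x of rack_green in the frame of pocket0 between -0.009 and 0.009 m and y of rack_green in the frame of pocket0 between -0.009 and 0.009 m and z of rack_green in the frame of pocket0 between -0.004 and 0.004 m) or (x of rack_green in the frame of pocket1 between -0.009 and 0.009 m and y of rack_green in the frame of pocket1 between -0.009 and 0.009 m and z of rack_green in the frame of pocket1 between -0.004 and 0.004 m) or (x of rack_green in the frame of pocket2 between -0.009 and 0.009 m and y of rack_green in the frame of pocket2 between -0.009 and 0.009 m and z of rack_green in the frame of pocket2 between -0.004 and 0.004 m)) and angle between the z axis of each of rack_green, rack_yellow, rack_blue and the z axis of pocket1, either way round below 0.08 rad and angle between the x axis of each of rack_green, rack_yellow, rack_blue and the x axis of pocket1, either way round below 0.2 rad and linear speed of each of rack_green, rack_yellow, rack_blue below 0.02 m/s and contact force between each of rack_green, rack_yellow, rack_blue and the fingers below 0.1 N and ((x of rack_yellow in the frame of pocket0 between -0.009 and 0.009 m and y of rack_yellow in the frame of pocket0 between -0.009 and 0.009 m and z of rack_yellow in the frame of pocket0 between -0.004 and 0.004 m) or (x of rack_yellow in the frame of pocket1 between -0.009 and 0.009 m and y of rack_yellow in the frame of pocket1 between -0.009 and 0.009 m and z of rack_yellow in the frame of pocket1 between -0.004 and 0.004 m) or (x of rack_yellow in the frame of pocket2 between -0.009 and 0.009 m and y of rack_yellow in the frame of pocket2 between -0.009 and 0.009 m and z of rack_yellow in the frame of pocket2 between -0.004 and 0.004 m)) and ((x of rack_blue in the frame of pocket0 between -0.009 and 0.009 m and y of rack_blue in the frame of pocket0 between -0.009 and 0.009 m and z of rack_blue in the frame of pocket0 between -0.004 and 0.004 m) or (x of rack_blue in the frame of pocket1 between -0.009 and 0.009 m and y of rack_blue in the frame of pocket1 between -0.009 and 0.009 m and z of rack_blue in the frame of pocket1 between -0.004 and 0.004 m) or (x of rack_blue in the frame of pocket2 between -0.009 and 0.009 m and y of rack_blue in the frame of pocket2 between -0.009 and 0.009 m and z of rack_blue in the frame of pocket2 between -0.004 and 0.004 m)) and value of joint drawer above 0.1 m), for 0.3 s.
6. the drawer is pushed fully shut (value of joint drawer below 0.008 m), for 0.3 s.
At the end, for the whole second after the job is handed in: Each rack present: flat (0.08 rad), at rest, in its own pocket, within 9 mm of its centre each way and 0.2 rad of its length, either way round; drawer shut within 8 mm; scanner let go, flat on its mat, origin within 40 mm (x), 35 mm (y) of its centre, along it within 0.4 rad, either way round (all of step 4 and ((x of rack_green in the frame of pocket0 between -0.009 and 0.009 m and y of rack_green in the frame of pocket0 between -0.009 and 0.009 m and z of rack_green in the frame of pocket0 between -0.004 and 0.004 m) or (x of rack_green in the frame of pocket1 between -0.009 and 0.009 m and y of rack_green in the frame of pocket1 between -0.009 and 0.009 m and z of rack_green in the frame of pocket1 between -0.004 and 0.004 m) or (x of rack_green in the frame of pocket2 between -0.009 and 0.009 m and y of rack_green in the frame of pocket2 between -0.009 and 0.009 m and z of rack_green in the frame of pocket2 between -0.004 and 0.004 m)) and angle between the z axis of each of rack_green, rack_yellow, rack_blue and the z axis of pocket1, either way round below 0.08 rad and angle between the x axis of each of rack_green, rack_yellow, rack_blue and the x axis of pocket1, either way round below 0.2 rad and linear speed of each of rack_green, rack_yellow, rack_blue below 0.02 m/s and contact force between each of rack_green, rack_yellow, rack_blue and the fingers below 0.1 N and ((x of rack_yellow in the frame of pocket0 between -0.009 and 0.009 m and y of rack_yellow in the frame of pocket0 between -0.009 and 0.009 m and z of rack_yellow in the frame of pocket0 between -0.004 and 0.004 m) or (x of rack_yellow in the frame of pocket1 between -0.009 and 0.009 m and y of rack_yellow in the frame of pocket1 between -0.009 and 0.009 m and z of rack_yellow in the frame of pocket1 between -0.004 and 0.004 m) or (x of rack_yellow in the frame of pocket2 between -0.009 and 0.009 m and y of rack_yellow in the frame of pocket2 between -0.009 and 0.009 m and z of rack_yellow in the frame of pocket2 between -0.004 and 0.004 m)) and ((x of rack_blue in the frame of pocket0 between -0.009 and 0.009 m and y of rack_blue in the frame of pocket0 between -0.009 and 0.009 m and z of rack_blue in the frame of pocket0 between -0.004 and 0.004 m) or (x of rack_blue in the frame of pocket1 between -0.009 and 0.009 m and y of rack_blue in the frame of pocket1 between -0.009 and 0.009 m and z of rack_blue in the frame of pocket1 between -0.004 and 0.004 m) or (x of rack_blue in the frame of pocket2 between -0.009 and 0.009 m and y of rack_blue in the frame of pocket2 between -0.009 and 0.009 m and z of rack_blue in the frame of pocket2 between -0.004 and 0.004 m)) and value of joint drawer below 0.008 m); the robot touches nothing.
It fails at once if the bottle, the beaker or the carton is pushed more than 30 mm aside (distance of any of solvent_bottle, beaker, vial_carton from where it was at the start of the episode above 0.03 m).
It fails at once if a rack is tipped by more than 0.5 rad (angle between any of rack_green, rack_yellow, rack_blue's own z axis and vertical above 0.5 rad).
It fails at once if a rack is dropped or slammed into the drawer (over 80 N) (contact force between any of rack_green, rack_yellow, rack_blue and drawer above 80 N).
Of rack_green, rack_yellow, rack_blue only 2 to 3 are there at a start; the rules pass over those that are not, and their reading is None.
At some moment in a run one of scanner may be knocked a few centimetres aside while the robot is not near it.
It also fails if it takes over 210 s, if anything falls off the work surface, if the arm or the gripper's body presses on something with over 40 N, if the wrist force passes 120 N, or if a joint passes its speed limit or range.

## Robot

A 7-joint arm with a two-finger parallel gripper is mounted at the origin on the work surface. World frame = base frame: x ahead of the robot, y to its left, z up, the work surface at z = 0. Lengths are in mm, angles in rad, forces in N, time in s.
With the tool pointing down it reaches from about 425 to 950 mm from the base axis. Payload 4.7 kg.
Tool frame: the origin (TCP) lies on the centre line of the jaws, within the pads' length; the fingertips stand 11 mm ahead of it and the grasp point (between the pads) lies 8 mm behind it; z points along the fingers, y is the line along which they close (so a half turn about z gives the same grasp; the last joint's range is limited). The gripper opens to 85 mm and grips with 20 to 120 N. Pads are 22 mm wide; open, the fingers measure 114 mm over their backs; the gripper's body (76 mm by 85 mm) begins 54 mm behind the grasp point. The pads swing forward as they close: fully open they stand 13 mm farther back than shut.
Start: joints at [-1.369, 0.469, -0.049, 1.532, 0.024, 1.141, -0.082], TCP at [154.368, 657.129, 242.335] pointing down, gripper open.
Joint ranges: [-2.59, 2.59], [-0.33, 1.99], [-1.39, 1.29], [0.1, 2.45], [-1.04, 4.18], [0.21, 1.99], [-2.66, 2.66]. Speed limits (rad/s): [2.57, 2.57, 3.14, 3.14, 3.14, 3.14, 3.14].

## Interface

Orientations are given as [roll, pitch, yaw] about the fixed x, y, z axes, in that order (R = Rz(yaw) Ry(pitch) Rx(roll)).
In Python, from plant import readout, viewer, bot, recognise, cut_out, mark_of gives the robot as it stands. The module is installed in compiled form; this text tells all that it offers.
- The arm moves only by the shell command python3 -m creep 'ROWS' [FORCE]. ROWS is JSON, a list of rows, each an object with "hand": the opening, from 0 (shut) to 1 (fully open); "dp": the shift along the tool's x, y, z as a fraction of full scale, a list of three; "yaw": the turn about the tool's z as a fraction of full scale. A call has 1 to 8 rows; each row shifts and turns the commanded pose from where the row before left it, along the tool's axes as they then stand; what a row does not reach is not made up. Full scale, the value 1, is 0.3 m for a shift and 60 degrees for a turn. A row lasts 1/10 s, in which the tool goes at most 50 mm and 8.59 degrees, less where a joint would pass 70% of its speed; a pose out of reach is approached as far as the arm can. A call with a number of a shift or a turn outside -1 to 1 is refused whole. A call with a gripper value outside its range is refused whole. The fingers move at their own pace and stop on an object; FORCE is the grip in N (left out, the last holds). Time passes only in rows, so rows that do not move let the fingers close. It gives the time, the measured TCP pose, the force, the opening and the grip force at its end, in the units of the state.
- readout.get_obs(): the state, without advancing time (a new reading comes with each control period).
- viewer.capture(name): name is "scene" or "top" or "wrist"; returns the picture (420x560x3 uint8, red, green, blue); there is no depth.
- viewer.camera_params(name): a dict with "intrinsics" (3x3 intrinsics, pixels), "distortion" ([k1, k2, p1, p2, k3] as OpenCV has them; the pictures are not rectified), "world_to_cam" (4x4, takes a point from world to camera coordinates). Camera axes: x right, y up, looking along -z (the intrinsics and any distortion apply to the point x, -y, -z); pixel columns grow to the right and rows downward; lengths in mm; the calibration is good to about 2 mm. A picture is of the moment at which its call begins: read the wrist's pose just before it. camera_params takes no time and is no camera call; for the wrist camera it gives the pose at the moment of the call.
- bot.job_done(): hands the job in; it is judged then, once.
Trained networks look in the newest picture that a camera, given by its name, has taken for a name from the list of things; names that differ only in an ending like _2 or _b are one class to them, and where a whole thing is asked for, a point or a joint stands for the part that bears it (a point fixed in the world has none). Each returns a list of dicts, best first, with "conf" (0 to 1); they miss things now and then, are a little off and sometimes report something else, mostly with a low value. They report only what shows in the picture. A call takes as long as a camera call. They do not tell look-alikes from the thing itself.
- recognise(camera, query): "uv" ([column, row] in pixels, amid what is visible of it).
- cut_out(camera, query): "mask" (420x560 bool, what is visible of it) and "uv" ([column, row] in pixels, amid what is visible of it).
- mark_of(camera, query): "uv" ([column, row] in pixels: a listed point, or the origin of a listed thing).
The state is a dict: "time_s": time; "qpos": joint angles; "qvel": joint speeds; "effort": joint torques, N m; "eef_pos": TCP position; "ee_rot": TCP orientation; "force": force on the tool from outside, world axes, zero at the start; "moment": the same for the moment, N m; "finger_gap": finger opening in mm; "finger_force": force on a finger pad.
Only numpy, scipy, OpenCV 4.12 (cv2) and the standard library are available. Lean on these libraries where they do the work, as an engineer would, in place of code of your own. Each camera call takes 0.05 s, during which the arm holds its last target. There are 200 camera calls.

## Working session

There is one attempt and no reset: what is moved stays moved. The work goes in short steps, Python scripts to look and compute and a shell command to move; the robot and the scene stay as the last step left them, time stands still between calls to the robot, and variables do not carry over. Pictures are saved under pics/ and viewed, at most 14 in all, crops included, and the job is handed in when it is done.

```bash
mkdir -p pics
cat > h.py <<'E'
import numpy as np, cv2
from plant import readout, viewer, bot, recognise, cut_out, mark_of
def snap(cam,name=None):
    im=viewer.capture(cam)
    if name: cv2.imwrite(f'pics/{name}.png',im[:,:,::-1])
    return im
def world(cam,uv,z,P=None):
    P=P or viewer.camera_params(cam)
    K=np.array(P['intrinsics'],float);D=np.array(P['distortion'],float);T=np.array(P['world_to_cam'],float)
    p=cv2.undistortPoints(np.array([[uv]],float),K,D)[0,0]
    d=T[:3,:3].T@np.array([p[0],-p[1],-1.]);c=-T[:3,:3].T@T[:3,3]
    return c+d*(z-c[2])/d[2]
def px(cam,X,P=None):
    P=P or viewer.camera_params(cam)
    K=np.array(P['intrinsics'],float);D=np.array(P['distortion'],float);T=np.array(P['world_to_cam'],float)
    q=T[:3,:3]@np.array(X,float)+T[:3,3]; q=q*[1,-1,-1]
    return cv2.projectPoints(q[None],np.zeros(3),np.zeros(3),K,D)[0][0,0]
E
python3 - <<'E'
from h import *
np.set_printoptions(precision=1,suppress=True)
for c in ['scene','top']:
    snap(c,c+'0'); P=viewer.camera_params(c);T=np.array(P['world_to_cam']);print(c,-T[:3,:3].T@T[:3,3])
    Z=dict(rack_green=8,rack_yellow=8,rack_blue=8,rack_green_label=47,rack_yellow_label=47,rack_blue_label=47,transport_tray=0,scanner=3,scanner_window=3,scanner_mat=0,autosampler=0,drawer_handle=108,pocket1=24,solvent_bottle=0,beaker=0,vial_carton=0)
    for n,z in Z.items():
        print(n,[(round(d['conf'],2),np.round(d['uv']),world(c,d['uv'],z)[:2]) for d in mark_of(c,n)[:4]])
o=readout.get_obs();print(o)
E
```

```text
scene [ 411.6 1228.7 1580.5]
rack_green [(0.76, array([294., 277.]), array([502.8, 301.1]))]
rack_yellow [(0.26, array([302., 215.]), array([505.8,  29.7]))]
rack_blue [(0.91, array([292., 255.]), array([520.6, 212.1])), (0.71, array([246., 275.]), array([669.3, 315.5]))]
rack_green_label [(0.89, array([283., 274.]), array([539.5, 316.8]))]
rack_yellow_label []
rack_blue_label [(0.65, array([248., 263.]), array([665.1, 289.7])), (0.64, array([281., 249.]), array([559.4, 218.3]))]
transport_tray [(0.8, array([297., 279.]), array([494.5, 303.2])), (0.61, array([291., 206.]), array([551.6, -11.9])), (0.38, array([234., 233.]), array([742.2, 141.4]))]
scanner [(0.73, array([310., 208.]), array([478.6, -10.9]))]
scanner_window [(0.95, array([292., 205.]), array([548.4, -13.9])), (0.71, array([294., 364.]), array([465.9, 603.7]))]
scanner_mat [(0.96, array([301., 215.]), array([511.9,  24.4]))]
autosampler [(0.71, array([294., 140.]), array([ 586.5, -367.9]))]
drawer_handle [(0.94, array([303., 133.]), array([ 542., -301.])), (0.33, array([291., 140.]), array([ 584.5, -253. ]))]
pocket1 [(
[... 1816 characters left out ...]
1])), (0.73, array([258., 152.]), array([739.3, 130.9]))]
solvent_bottle [(0.6, array([258., 150.]), array([754.6, 132.2]))]
beaker [(0.92, array([298., 150.]), array([750.1,  -8.3]))]
vial_carton [(0.91, array([130., 232.]), array([469.5, 582.6])), (0.54, array([412., 185.]), array([ 619. , -410.9]))]
{'time_s': 1.7, 'qpos': array([-1.4,  0.5, -0. ,  1.5,  0. ,  1.1, -0.1]), 'qvel': array([-0.,  0.,  0., -0.,  0.,  0.,  0.]), 'effort': array([  0. , -51. ,  -0. , -23.8,   0. ,   0. ,   0. ]), 'eef_pos': array([154.3, 657.1, 242.3]), 'ee_rot': array([ 3.1, -0. ,  2.9]), 'force': array([-0.1, -1.3, -0.5]), 'moment': array([ 0., -0., -0.]), 'finger_force': 0.0, 'finger_gap': 85.81198901120054}
```

Run:
```python
import cv2
a=cv2.imread('pics/top0.png')[110:280,100:460];cv2.imwrite('pics/topc.png',cv2.resize(a,(792,374),interpolation=cv2.INTER_CUBIC))
a=cv2.imread('pics/scene0.png')[100:400,180:380];cv2.imwrite('pics/scenec.png',cv2.resize(a,(400,600),interpolation=cv2.INTER_CUBIC))
```

```text
(no output)
```

View pics/topc.png

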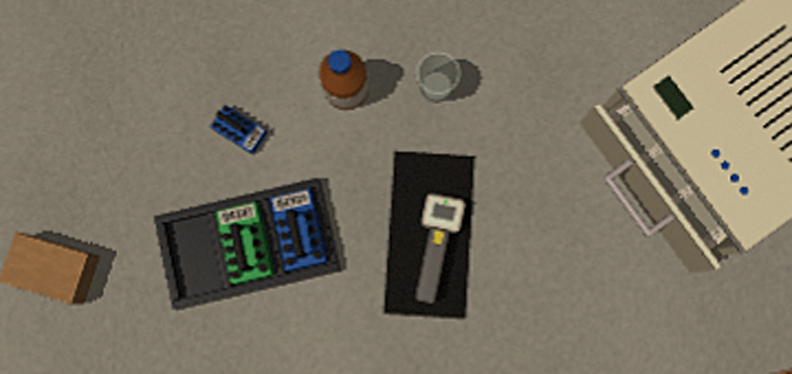

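View pics/scenec.png

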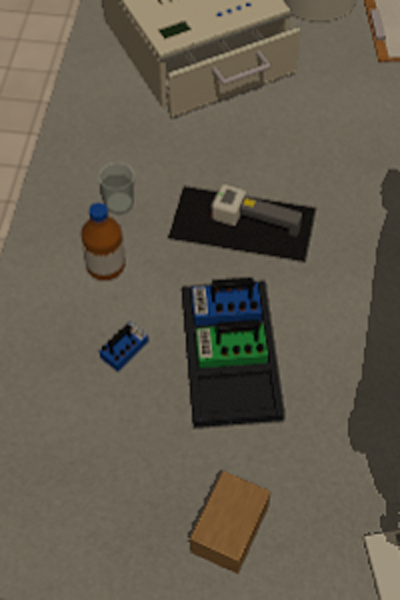

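Top view (full pixels): the green rack is at (211,220), the only green one. There are two blue racks. The full-size one stands in the tray at (236,215) and is my choice; the small loose one at (209,168) is a decoy. There is no yellow rack, and one tray cavity is empty. The scanner is at (300,218) on the black mat, and the drawer front is at about (393,196), partly open. The bottle is at (256,145), the beaker at (298,145) and the carton at (122,232).

Run:
```python
from h import *
np.set_printoptions(precision=1,suppress=True)
def W(n,pts,z):
    w=np.array([world('top',(100+x/2.2,110+y/2.2),z)[:2] for x,y in pts]);print(n,w.mean(0),w.tolist() if 0 else w);return w
ang=lambda v:np.degrees(np.arctan2(v[1],v[0]))
t=W('tray',[(155,215),(325,180),(344,270),(175,308)],26);print('x-axis',ang(t[0]-t[3]),ang(t[1]-t[2]),'y', ang(t[0]-t[1])-90,ang(t[3]-t[2])-90,np.linalg.norm(t[0]-t[1]),np.linalg.norm(t[0]-t[3]))
m=W('mat',[(395,152),(475,156),(467,318),(385,313)],3);print(ang(m[0]-m[3]),ang(m[1]-m[2]))
s=W('scan',[(442,214),(427,298)],49);print(ang(s[0]-s[1]))
h=W('handle',[(612,174),(660,233)],108);print(ang(h[0]-h[1])-90)
h=W('panel',[(583,115),(712,268)],130);print(ang(h[0]-h[1])-90)
h=W('casing front top',[(622,92),(742,249)],150);print(ang(h[0]-h[1])-90)
for n in ['scanner','scanner_mat','transport_tray','rack_green','rack_blue','autosampler']:
    r=cut_out('top',n)
    for d in r[:2]:
        ys,xs=np.nonzero(d['mask']);print(n,d['conf'],d['uv'],cv2.minAreaRect(np.c_[xs,ys].astype(np.float32)))
```

```text
tray [502.9 285.7] [[549.  434.7]
 [600.  168. ]
 [458.6 139.2]
 [403.9 400.9]]
x-axis 13.110223525377764 11.495235763653197 y 10.837501194278346 11.803947333034756 271.5451898504411 148.92589072129277
mat [514.7   3.3] [[647.   57.6]
 [638.5 -70.3]
 [381.7 -51. ]
 [391.5  77.1]]
-4.355527898163377 -4.289827158943701
scan [477.   -0.5] [[540.9 -13.3]
 [413.2  12.2]]
-11.28680485182835
handle [ 545.5 -295.6] [[ 589.7 -262.4]
 [ 501.4 -328.7]]
-53.11377480077367
panel [ 561.1 -306.4] [[ 674.2 -218.6]
 [ 448.1 -394.2]]
-52.18006262075012
casing front top [ 588.  -351.7] [[ 702.7 -272.1]
 [ 473.3 -431.2]]
-55.27385985573979
scanner 0.93 [299.2, 216.4] ((297.5588684082031, 223.2647247314453), (17.70509910583496, 48.749656677246094), 14.03624439239502)
scanner 0.2 [396.9, 193.8] ((396.17840576171875, 196.13197326660156), (92.00535583496094, 30.72942352294922), 52.4314079284668)
scanner_mat 0.68 [290.4, 217.6] ((295.1092224121094, 216.53387451171875), (37.55320739746094, 74.49624633789062), 3.1798298358917236)
transport_tray 0.77 [198.4, 226.9] ((211.7373809814453, 220.89114379882812), (44.58244323730469, 79.63893127441406), 76.67547607421875)
transport_tray 0.28 [300.4, 215.9] ((296.4999694824219, 222.5), (18.34120750427246, 49.963985443115234), 18.43494987487793)
rack_green 0.68 [210.4, 217.9] ((211.05767822265625, 220.28848266601562), (34.712554931640625, 20.003847122192383), 78.69007110595703)
rack_green 0.23 [296.8, 214.3] ((297.50006103515625, 222.50003051757812), (17.70509910583496, 49.71980285644531), 14.03624439239502)
rack_blue 0.69 [235.8, 213.4] ((235.47645568847656, 214.3941192626953), (34.60041046142578, 20.066070556640625), 77.47119140625)
rack_blue 0.5 [290.7, 216.4] ((295.1476745605469, 216.66558837890625), (37.56728744506836, 75.93328094482422), 3.2704880237579346)
```

```bash
cat >> h.py <<'E'
from scipy.spatial.transform import Rotation as Ro
def go(*wps):
    """waypoints (x,y,z,yawdeg|None) world; prints total dp fractions in the tool axes (translate, then turn)"""
    o=readout.get_obs();p=np.array(o['eef_pos']);R=Ro.from_euler('xyz',o['ee_rot']).as_matrix()
    print('at',np.round(p,1),'yaw',round(np.degrees(o['ee_rot'][2]),1),'rp',np.round(o['ee_rot'][:2],3),'gap',round(o['finger_gap'],1),'F',np.round(o['force'],1),'t',round(o['time_s'],1),'q7',round(o['qpos'][6],2))
    yaw=np.degrees(np.arctan2(R[1,0],R[0,0]))
    for w in wps:
        d=R.T@(np.array(w[:3])-p)/300; n=int(np.ceil(np.linalg.norm(d)*300/45))
        s=f'->{w}: dp {np.round(d,4)} = {n} x {np.round(d/max(n,1),4)}'
        if w[3] is not None:
            t=(yaw-w[3]+180)%360-180; yaw=w[3]; k=int(np.ceil(abs(t)/8)); s+=f'  yaw {round(t/60,4)} = {k} x {round(t/60/max(k,1),4)}'
            R=Ro.from_euler('xyz',[np.pi,0,np.radians(yaw)]).as_matrix()
        p=np.array(w[:3]);print(s)
E
python3 - <<'E'
from h import *
go((400,420,250,169),(440,-10,300,None))
E
```

```text
at [154.4 657.1 242.3] yaw 166.8 rp [ 3.141 -0.   ] gap 85.4 F [-0.4 -0.2  1.1] t 2.0 q7 -0.08
->(400, 420, 250, 169): dp [-0.9779 -0.5821 -0.0257] = 8 x [-0.1222 -0.0728 -0.0032]  yaw -0.0371 = 1 x -0.0371
->(440, -10, 300, None): dp [-0.4044 -1.3816 -0.1667] = 10 x [-0.0404 -0.1382 -0.0167]
```

```bash
python3 -m creep '[{"hand":1,"dp":[-0.12,-0.07,-0.003],"yaw":0},{"hand":1,"dp":[-0.12,-0.07,-0.003],"yaw":0},{"hand":1,"dp":[-0.12,-0.07,-0.003],"yaw":0},{"hand":1,"dp":[-0.12,-0.07,-0.003],"yaw":0},{"hand":1,"dp":[-0.12,-0.07,-0.003],"yaw":0},{"hand":1,"dp":[-0.12,-0.07,-0.003],"yaw":0},{"hand":1,"dp":[-0.12,-0.07,-0.003],"yaw":0},{"hand":1,"dp":[-0.12,-0.07,-0.003],"yaw":-0.037}]'
python3 -m creep '[{"hand":1,"dp":[-0.05,-0.14,-0.02],"yaw":0},{"hand":1,"dp":[-0.05,-0.14,-0.02],"yaw":0},{"hand":1,"dp":[-0.05,-0.14,-0.02],"yaw":0},{"hand":1,"dp":[-0.05,-0.14,-0.02],"yaw":0},{"hand":1,"dp":[-0.05,-0.14,-0.02],"yaw":0},{"hand":1,"dp":[-0.05,-0.14,-0.02],"yaw":0},{"hand":1,"dp":[-0.05,-0.14,-0.02],"yaw":0},{"hand":1,"dp":[-0.05,-0.14,-0.02],"yaw":0}]'
python3 -m creep '[{"hand":1,"dp":[0,-0.14,-0.02],"yaw":0},{"hand":1,"dp":[0,-0.14,-0.02],"yaw":0},{"hand":1,"dp":[0,0,0],"yaw":0},{"hand":1,"dp":[0,0,0],"yaw":0}]'
python3 - <<'E'
from h import *
np.set_printoptions(precision=1,suppress=True)
go()
P=viewer.camera_params('wrist');T=np.array(P['world_to_cam']);print(-T[:3,:3].T@T[:3,3],T[:3,:3])
snap('wrist','w1')
for n,z in dict(scanner=3,scanner_window=3,scanner_mat=0,rack_blue_label=47).items():
    print(n,[(round(d['conf'],2),np.round(d['uv']),world('wrist',d['uv'],z,P)[:2]) for d in mark_of('wrist',n)[:3]])
E
```

```text
time_s: 2.8
eef_pos: [397.4, 426.4, 249.8]
ee_rot: [3.141, 0.0, 2.951]
force: [0.5, 0.3, 0.2]
finger_gap: 85.4
finger_force: 0.0
time_s: 3.6
eef_pos: [450.0, 73.1, 298.1]
ee_rot: [3.141, 0.001, 2.95]
force: [1.2, -0.0, 0.7]
finger_gap: 85.4
finger_force: 0.0
time_s: 4.0
eef_pos: [433.9, -8.0, 309.9]
ee_rot: [3.14, 0.001, 2.947]
force: [0.8, 1.3, 0.1]
finger_gap: 85.5
finger_force: 0.0
at [433.9  -8.  309.9] yaw 168.9 rp [3.1 0. ] gap 85.5 F [0.8 1.3 0.1] t 4.0 q7 1.3
[362.3   5.1 442.5] [[ 0.2  1.   0. ]
 [-0.9  0.2 -0.3]
 [-0.3  0.1  1. ]]
scanner [(0.65, array([294., 213.]), array([495.6,  -5.9]))]
scanner_window [(0.65, array([294., 245.]), array([545.8, -14.8]))]
scanner_mat [(0.95, array([304., 224.]), array([516.4,   6.4]))]
rack_blue_label [(0.7, array([498., 290.]), array([657. , 268.2])), (0.61, array([466., 237.]), array([561.8, 221.3]))]
```

View pics/w1.png

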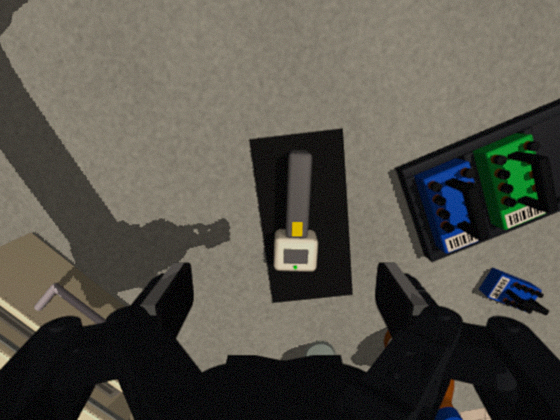

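The wrist view shows the scanner with its tail at (301,152) and head at (296,252) on the mat. The blue and green racks stand in the tray at right, and the small decoy is at (515,290).

Run:
```python
from h import *
np.set_printoptions(precision=1,suppress=True)
W=lambda u,v,z:world('wrist',(u,v),z)[:2]
t=W(300,154,47);h1=W(296,233,49);h2=W(296,270,49);n=W(299,220,49)
print(t,n,h1,h2,(h1+h2)/2); d=h2-t; print(np.degrees(np.arctan2(d[1],d[0])),np.linalg.norm(d))
m=np.array([W(250,140,3),W(343,129,3),W(352,294,3),W(273,301,3)]);print(m,m.mean(0))
snap('wrist');
for d in cut_out('wrist','scanner')[:1]:
    ys,xs=np.nonzero(d['mask']);print(d['conf'],xs.min(),xs.max(),ys.min(),ys.max())
    w=np.array([W(x,y,48) for x,y in zip(xs[::5],ys[::5])]);c=w.mean(0);u=np.linalg.svd(w-c,full_matrices=0)[2][0];print(c,np.degrees(np.arctan2(u[1],u[0])),np.sort((w-c)@u)[[5,-5]])
```

```text
[406.9  18.6] [491.7   2. ] [509.   -5.1] [563.1 -14.9] [536.1 -10. ]
-12.122071904122114 159.71699992413394
[[379.9 -44.4]
 [389.5  83.7]
 [645.6  63. ]
 [634.  -63.7]] [512.2   9.6]
0.65 271 316 150 272
[491.7  -3.7] -13.557717183850706 [-91.   73.6]
```

Run:
```python
from h import *
go((492,-1,100,168),(492,-1,30,None))
```

```text
at [434.   -6.6 309.2] yaw 169.1 rp [-3.141e+00 -1.000e-03] gap 85.5 F [-0.2  0.4  0.6] t 4.3 q7 1.3
->(492, -1, 100, 168): dp [-0.1867  0.0551  0.6973] = 5 x [-0.0373  0.011   0.1395]  yaw 0.0184 = 1 x 0.0184
->(492, -1, 30, None): dp [-0.     -0.      0.2333] = 2 x [-0.     -0.      0.1167]
```

```bash
python3 -m creep '[{"hand":1,"dp":[-0.037,0.011,0.14],"yaw":0},{"hand":1,"dp":[-0.037,0.011,0.14],"yaw":0},{"hand":1,"dp":[-0.037,0.011,0.14],"yaw":0},{"hand":1,"dp":[-0.037,0.011,0.14],"yaw":0},{"hand":1,"dp":[-0.037,0.011,0.14],"yaw":0.018},{"hand":1,"dp":[0,0,0],"yaw":0},{"hand":1,"dp":[0,0,0],"yaw":0}]' 40
python3 -m creep '[{"hand":1,"dp":[0,0,0.06],"yaw":0},{"hand":1,"dp":[0,0,0.06],"yaw":0},{"hand":1,"dp":[0,0,0.06],"yaw":0},{"hand":1,"dp":[0,0,0.05],"yaw":0},{"hand":1,"dp":[0,0,0],"yaw":0},{"hand":1,"dp":[0,0,0],"yaw":0}]'
python3 -c "
from h import *
go((492,-1,30,168))"
```

```text
time_s: 5.05
eef_pos: [491.3, -1.8, 99.3]
ee_rot: [-3.141, -0.002, 2.931]
force: [0.6, 1.0, 0.5]
finger_gap: 85.2
finger_force: 0.0
time_s: 5.65
eef_pos: [492.9, -1.7, 32.7]
ee_rot: [3.14, 0.003, 2.931]
force: [-0.0, -0.5, 0.3]
finger_gap: 85.3
finger_force: 0.0
at [492.9  -1.7  32.7] yaw 167.9 rp [3.14e+00 3.00e-03] gap 85.3 F [-0.  -0.5  0.3] t 5.7 q7 1.53
->(492, -1, 30, 168): dp [0.0034 0.0016 0.0089] = 1 x [0.0034 0.0016 0.0089]  yaw -0.0012 = 1 x -0.0012
```

```bash
python3 -m creep '[{"hand":0.2,"dp":[0,0,0.01],"yaw":0},{"hand":0,"dp":[0,0,0],"yaw":0},{"hand":0,"dp":[0,0,0],"yaw":0},{"hand":0,"dp":[0,0,0],"yaw":0},{"hand":0,"dp":[0,0,0],"yaw":0},{"hand":0,"dp":[0,0,0],"yaw":0},{"hand":0,"dp":[0,0,0],"yaw":0},{"hand":0,"dp":[0,0,0],"yaw":0}]' 50
python3 -m creep '[{"hand":0,"dp":[0,0,0],"yaw":0},{"hand":0,"dp":[0,0,0],"yaw":0},{"hand":0,"dp":[0,0,0],"yaw":0},{"hand":0,"dp":[0,0,-0.03],"yaw":0},{"hand":0,"dp":[0,0,-0.08],"yaw":0},{"hand":0,"dp":[0,0,-0.12],"yaw":0},{"hand":0,"dp":[0,0,-0.12],"yaw":0},{"hand":0,"dp":[0,0,-0.12],"yaw":0}]'
python3 -m creep '[{"hand":0,"dp":[0,0,-0.12],"yaw":0},{"hand":0,"dp":[0,0,-0.05],"yaw":0},{"hand":0,"dp":[0,0,0],"yaw":0},{"hand":0,"dp":[0,0,0],"yaw":0}]'
python3 - <<'E'
from h import *
np.set_printoptions(precision=1,suppress=True)
go()
snap('wrist','w2');P=viewer.camera_params('wrist')
for n in ['scanner','scanner_window','rack_green_label','rack_blue_label']:
    print(n,[(round(d['conf'],2),np.round(d['uv'])) for d in mark_of('wrist',n)[:3]])
snap('top','t2');
for n,z in dict(scanner=180,scanner_window=180,rack_green_label=47,rack_blue_label=47,rack_green=8,rack_blue=8).items():
    print(n,[(round(d['conf'],2),np.round(d['uv']),world('top',d['uv'],z)[:2]) for d in mark_of('top',n)[:3]])
E
```

```text
time_s: 6.45
eef_pos: [491.9, -1.8, 28.0]
ee_rot: [3.141, 0.0, 2.931]
force: [-1.3, -0.1, 5.3]
finger_gap: 29.3
finger_force: 50.3
time_s: 7.25
eef_pos: [490.8, -2.0, 169.9]
ee_rot: [-3.141, -0.001, 2.931]
force: [1.0, 0.6, -2.9]
finger_gap: 29.5
finger_force: 49.5
time_s: 7.65
eef_pos: [490.8, -1.9, 218.9]
ee_rot: [-3.141, -0.001, 2.931]
force: [-0.2, 0.5, -3.5]
finger_gap: 29.6
finger_force: 49.7
at [490.8  -1.9 218.9] yaw 167.9 rp [-3.1 -0. ] gap 29.6 F [-0.2  0.5 -3.5] t 7.7 q7 1.38
scanner [(0.89, array([282., 261.]))]
scanner_window []
rack_green_label [(0.31, array([ 43., 311.]))]
rack_blue_label [(0.77, array([508., 215.])), (0.74, array([546., 287.]))]
scanner []
scanner_window []
rack_green_label [(0.71, array([206., 207.]), array([546.4, 306.1]))]
rack_blue_label [(0.65, array([231., 201.]), array([566.6, 222.7])), (0.55, array([215., 172.]), array([665.5, 278. ]))]
rack_green [(0.89, array([214., 220.]), array([507.5, 289. ]))]
rack_blue [(0.79, array([235., 214.]), array([525.2, 212.8])), (0.75, array([208., 167.]), array([693.3, 308.9]))]
```

View pics/w2.png

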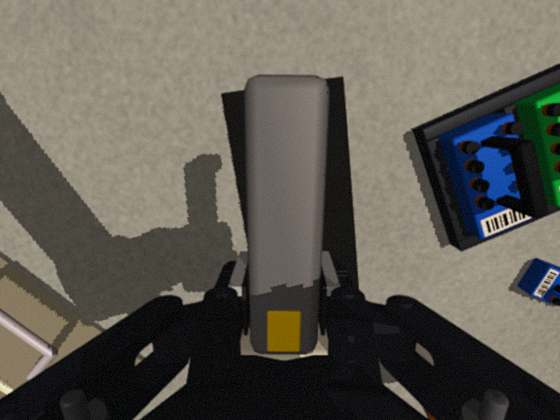

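The scanner is gripped squarely: tail edge at row ~76, head edge at row ~353.

Run:
```python
from h import *
np.set_printoptions(precision=1,suppress=True)
o=readout.get_obs();p=np.array(o['eef_pos']);R=Ro.from_euler('xyz',o['ee_rot']).as_matrix()
for nm,uv,z in [('tail',(286,77),236),('neck',(285,354),240),('tL',(246,110),238),('tR',(327,110),238),('nL',(245,345),238),('nR',(326,345),238)]:
    print(nm,R.T@(world('wrist',uv,z)-p))
W=lambda u,v,z:world('wrist',(u,v),z)[:2]
for nm,pts in dict(blue=[(480,217),(539,203),(548,222),(487,240)]).items():
    w=np.array([W(u,v,47) for u,v in pts]);print(w.mean(0),w)
go()
```

```text
tail [ 87.   -0.  -16.6]
neck [-25.5  -0.4 -20.6]
tL [ 76.  -14.  -18.6]
tR [ 76.   14.3 -18.6]
nL [-22.4 -18.  -18.6]
nR [-22.4  17.7 -18.6]
[569.3 228.4] [[557.4 192.4]
 [555.5 255.8]
 [579.1 266.2]
 [585.3 199.2]]
at [491.6  -1.9 219.4] yaw 167.9 rp [-3.1 -0. ] gap 29.3 F [ 0.3 -0.1 -1.1] t 8.2 q7 1.38
```

```bash
python3 -m creep '[{"hand":0,"dp":[0,0,-0.06],"yaw":0},{"hand":0,"dp":[0,0.12,-0.06],"yaw":0},{"hand":0,"dp":[0,0.12,0],"yaw":0},{"hand":0,"dp":[0.02,0.12,0],"yaw":0},{"hand":0,"dp":[0.02,0.08,0],"yaw":-0.1},{"hand":0,"dp":[0,0.03,0],"yaw":-0.1},{"hand":0,"dp":[0,0,0],"yaw":-0.1},{"hand":0,"dp":[0,0,0],"yaw":-0.1}]'
python3 -m creep '[{"hand":0,"dp":[0,0,0],"yaw":0},{"hand":0,"dp":[0,0,0],"yaw":0},{"hand":0,"dp":[0,0,0],"yaw":0}]'
python3 - <<'E'
from h import *
np.set_printoptions(precision=1,suppress=True)
go()
snap('wrist','w3');P=viewer.camera_params('wrist')
for n,z in dict(rack_green=8,rack_blue=8,rack_green_label=47,rack_blue_label=47,transport_tray=0).items():
    print(n,[(round(d['conf'],2),np.round(d['uv']),world('wrist',d['uv'],z,P)[:2]) for d in mark_of('wrist',n)[:3]])
E
```

```text
time_s: 9.05
eef_pos: [508.3, 139.3, 255.3]
ee_rot: [-3.142, -0.0, -2.928]
force: [0.1, 0.9, -1.2]
finger_gap: 29.3
finger_force: 49.8
time_s: 9.35
eef_pos: [508.4, 138.5, 255.5]
ee_rot: [3.142, -0.0, -2.935]
force: [-0.1, 0.1, -1.4]
finger_gap: 29.4
finger_force: 49.7
at [508.4 138.5 255.5] yaw -168.2 rp [ 3.1 -0. ] gap 29.4 F [-0.1  0.1 -1.4] t 9.3 q7 1.49
rack_green [(0.84, array([407., 201.]), array([502.3, 296. ])), (0.54, array([344., 240.]), array([569.2, 231.9]))]
rack_blue [(0.68, array([340., 201.]), array([518.8, 212.9]))]
rack_green_label [(0.97, array([416., 243.]), array([542.5, 305.6]))]
rack_blue_label [(0.57, array([344., 247.]), array([563.9, 222.8]))]
transport_tray []
```

View pics/w3.png

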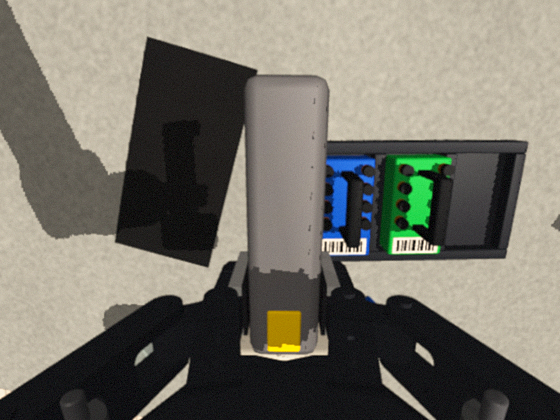

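The tray sits square in the view. The green label centre is at about (416,245) and the blue one at about (344,246), partly hidden by the scanner.

Run:
```python
from h import *
np.set_printoptions(precision=1,suppress=True)
W=lambda p,z:world('wrist',p,z)[:2]
g=np.array([W(p,47) for p in [(392,238),(438,237),(440,251),(394,253)]]);print('green',g.mean(0),g)
b=np.array([W(p,47) for p in [(367,238),(368,253)]]);print('blue right edge mid',b.mean(0),b)
a=np.radians(12);print('blue c',b.mean(0)-27*np.array([-np.sin(a),np.cos(a)]))
t=np.array([W(p,26) for p in [(527,143),(508,257),(524,150)]]);print(t)
d=W((525,143),26)-W((330,143),26);print('tray yaw',np.degrees(np.arctan2(d[1],d[0]))-90)
d=W((506,258),26)-W((330,260),26);print('tray yaw',np.degrees(np.arctan2(d[1],d[0]))-90)
```

```text
green [544.  306.3] [[541.6 275.3]
 [529.3 328.9]
 [545.8 337.6]
 [559.5 283.5]]
blue right edge mid [556.7 249.6] [[547.6 246.3]
 [565.8 252.8]]
blue c [562.3 223.1]
[[401.7 406.8]
 [542.6 442.8]
 [410.1 406.5]]
tray yaw 12.342658308189925
tray yaw 12.166128164927272
```

Run:
```python
from h import *
go((494.6,295,256,-168),(494.6,295,150,None),(513.6,212.6,150,None))
```

```text
at [508.4 138.6 255.5] yaw -168.1 rp [ 3.142 -0.   ] gap 29.4 F [ 0.2 -0.5 -2.3] t 9.7 q7 1.49
->(494.6, 295, 256, -168): dp [-0.0625  0.5195 -0.0018] = 4 x [-0.0156  0.1299 -0.0004]  yaw -0.0017 = 1 x -0.0017
->(494.6, 295, 150, None): dp [ 0.     -0.      0.3533] = 3 x [ 0.     -0.      0.1178]
->(513.6, 212.6, 150, None): dp [-0.0048 -0.2818 -0.    ] = 2 x [-0.0024 -0.1409 -0.    ]
```

```bash
python3 -m creep '[{"hand":0,"dp":[-0.015,0.1,0],"yaw":0},{"hand":0,"dp":[-0.015,0.13,0],"yaw":0},{"hand":0,"dp":[-0.015,0.13,0],"yaw":0},{"hand":0,"dp":[-0.018,0.1,0],"yaw":0},{"hand":0,"dp":[0,0.06,0],"yaw":0},{"hand":0,"dp":[0,0,0],"yaw":0}]'
python3 -m creep '[{"hand":0,"dp":[0,0,0.06],"yaw":0},{"hand":0,"dp":[0,0,0.09],"yaw":0},{"hand":0,"dp":[0,0,0.09],"yaw":0},{"hand":0,"dp":[0,0,0.07],"yaw":0},{"hand":0,"dp":[0,0,0.04],"yaw":0},{"hand":0,"dp":[0,0,0],"yaw":0},{"hand":0,"dp":[0,0,0],"yaw":0}]'
python3 - <<'E'
from h import *
go((494.6,295,150,-168))
snap('top','t3')
a=cv2.imread('pics/t3.png')[150:270,150:310];cv2.imwrite('pics/t3c.png',cv2.resize(a,(640,480),interpolation=cv2.INTER_CUBIC))
E
```

```text
time_s: 10.25
eef_pos: [493.3, 298.9, 255.1]
ee_rot: [3.14, -0.001, -2.928]
force: [-0.2, -0.9, -1.1]
finger_gap: 29.3
finger_force: 49.8
time_s: 10.95
eef_pos: [495.4, 295.0, 151.3]
ee_rot: [3.141, 0.001, -2.934]
force: [1.4, -0.4, -0.6]
finger_gap: 29.2
finger_force: 49.7
at [495.4 295.  151.3] yaw -168.1 rp [3.141e+00 1.000e-03] gap 29.2 F [ 1.4 -0.4 -0.6] t 10.9 q7 1.24
->(494.6, 295, 150, -168): dp [0.0027 0.0007 0.0042] = 1 x [0.0027 0.0007 0.0042]  yaw -0.0022 = 1 x -0.0022
```

View pics/t3c.png

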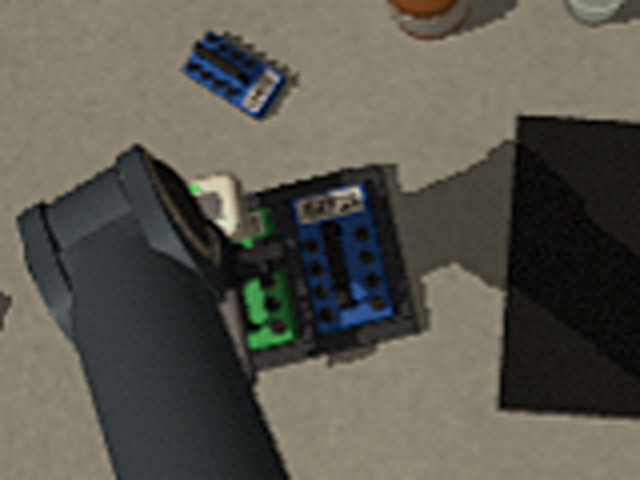

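The head hangs over the green label end, shifted by parallax. The blue label is at full pixel (233,201). Now hold, and cross-check the numbers.

```bash
python3 -m creep '[{"hand":0,"dp":[0,0,0],"yaw":0},{"hand":0,"dp":[0,0,0],"yaw":0},{"hand":0,"dp":[0,0,0],"yaw":0},{"hand":0,"dp":[0,0,0],"yaw":0},{"hand":0,"dp":[0,0,0],"yaw":0},{"hand":0,"dp":[0,0,0],"yaw":0},{"hand":0,"dp":[0,0,0],"yaw":0},{"hand":0,"dp":[0,0,0],"yaw":0}]'
python3 -m creep '[{"hand":0,"dp":[0,0,0],"yaw":0},{"hand":0,"dp":[0,0,0],"yaw":0},{"hand":0,"dp":[0,0,0],"yaw":0},{"hand":0,"dp":[0,0,0],"yaw":0},{"hand":0,"dp":[0,0,0],"yaw":0},{"hand":0,"dp":[0,0,0],"yaw":0},{"hand":0,"dp":[0,0,0],"yaw":0},{"hand":0,"dp":[0,0,0],"yaw":0}]'
python3 - <<'E'
from h import *
go((513.6,212.6,150,-168))
print('blue label from top',world('top',(233.1,200.8),47))
print('head near corner crop px',[(px('top',X)-[150,150])*4 for X in [(551-24,276-5,172),(551+24,276+5,172),(545,305,172)]])
P=viewer.camera_params('wrist');snap('wrist','w4')
for n in ['rack_green_label','rack_blue_label']:
    print(n,[(round(d['conf'],2),np.round(d['uv']),world('wrist',d['uv'],47,P)[:2].round()) for d in mark_of('wrist',n)[:3]])
E
```

```text
time_s: 11.8
eef_pos: [494.7, 295.2, 150.5]
ee_rot: [3.142, -0.0, -2.934]
force: [-0.2, 0.7, -2.8]
finger_gap: 29.8
finger_force: 49.7
time_s: 12.6
eef_pos: [494.7, 295.2, 150.5]
ee_rot: [3.142, 0.0, -2.934]
force: [0.1, 0.4, -2.0]
finger_gap: 29.3
finger_force: 49.7
at [494.7 295.2 150.5] yaw -168.1 rp [3.142 0.   ] gap 29.3 F [ 0.1  0.4 -2. ] t 12.6 q7 1.24
->(513.6, 212.6, 150, -168): dp [-0.0048 -0.2825  0.0016] = 2 x [-0.0024 -0.1413  0.0008]  yaw -0.0013 = 1 x -0.0013
blue label from top [566.83545009 215.92612626  47.        ]
head near corner crop px [array([240.12029061, 235.31701596]), array([227.61141345, 173.52190594]), array([196.10386661, 212.69257629])]
rack_green_label []
rack_blue_label [(0.92, array([184., 270.]), array([559., 222.]))]
```

```bash
python3 -m creep '[{"hand":0,"dp":[-0.002,-0.04,0],"yaw":0},{"hand":0,"dp":[0,-0.08,0],"yaw":0},{"hand":0,"dp":[0,-0.08,0],"yaw":0},{"hand":0,"dp":[0,-0.06,0],"yaw":0},{"hand":0,"dp":[0,-0.025,0],"yaw":0},{"hand":0,"dp":[0,0,0],"yaw":0},{"hand":0,"dp":[0,0,0],"yaw":0},{"hand":0,"dp":[0,0,0],"yaw":0}]'
python3 -m creep '[{"hand":0,"dp":[0,0,0],"yaw":0},{"hand":0,"dp":[0,0,0],"yaw":0},{"hand":0,"dp":[0,0,0],"yaw":0},{"hand":0,"dp":[0,0,0],"yaw":0},{"hand":0,"dp":[0,0,0],"yaw":0},{"hand":0,"dp":[0,0,0],"yaw":0},{"hand":0,"dp":[0,0,0],"yaw":0},{"hand":0,"dp":[0,0,0],"yaw":0}]'
python3 -m creep '[{"hand":0,"dp":[0,0,0],"yaw":0},{"hand":0,"dp":[0,0,0],"yaw":0},{"hand":0,"dp":[0,0,0],"yaw":0},{"hand":0,"dp":[0,0,0],"yaw":0},{"hand":0,"dp":[0,0,0],"yaw":0},{"hand":0,"dp":[0,0,0],"yaw":0},{"hand":0,"dp":[0,0,0],"yaw":0},{"hand":0,"dp":[0,0,0],"yaw":0}]'
python3 - <<'E'
from h import *
P=viewer.camera_params('wrist');snap('wrist','w5')
for n,z in dict(rack_green_label=47,rack_blue_label=47,rack_green=8,scanner_mat=0).items():
    print(n,[(round(d['conf'],2),np.round(d['uv']),world('wrist',d['uv'],z,P)[:2].round()) for d in mark_of('wrist',n)[:3]])
go((500,10,200,176),(500,10,30,None))
E
```

```text
time_s: 13.55
eef_pos: [512.6, 213.0, 150.5]
ee_rot: [3.141, 0.0, -2.932]
force: [-0.1, 0.8, -2.2]
finger_gap: 29.3
finger_force: 49.7
time_s: 14.35
eef_pos: [513.0, 211.7, 150.5]
ee_rot: [3.141, 0.0, -2.934]
force: [0.5, 0.0, -1.1]
finger_gap: 29.7
finger_force: 49.7
time_s: 15.15
eef_pos: [512.9, 211.7, 150.5]
ee_rot: [3.141, 0.0, -2.934]
force: [0.1, 0.3, -1.6]
finger_gap: 29.1
finger_force: 49.7
rack_green_label [(0.75, array([385., 272.]), array([544., 305.]))]
rack_blue_label []
rack_green [(0.6, array([378., 209.]), array([501., 297.]))]
scanner_mat [(0.59, array([ 66., 158.]), array([514.,   6.]))]
at [512.9 211.7 150.5] yaw -168.1 rp [3.142 0.   ] gap 29.2 F [ 0.2 -0.2 -2.3] t 15.4 q7 1.39
->(500, 10, 200, 176): dp [ 0.181  -0.6488 -0.165 ] = 5 x [ 0.0362 -0.1298 -0.033 ]  yaw 0.2653 = 2 x 0.1326
->(500, 10, 30, None): dp [ 0.     -0.      0.5667] = 4 x [ 0.     -0.      0.1417]
```

View pics/w5.png

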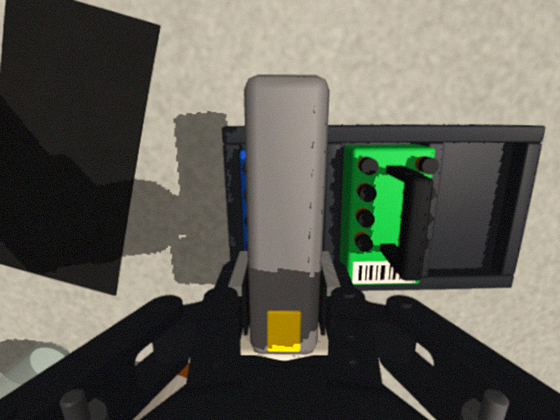

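```bash
python3 -m creep '[{"hand":0,"dp":[0.02,-0.05,-0.08],"yaw":0},{"hand":0,"dp":[0.03,-0.1,-0.08],"yaw":0},{"hand":0,"dp":[0.04,-0.13,0],"yaw":0},{"hand":0,"dp":[0.04,-0.13,0],"yaw":0},{"hand":0,"dp":[0.03,-0.13,0],"yaw":0},{"hand":0,"dp":[0.02,-0.08,0],"yaw":0.09},{"hand":0,"dp":[0,-0.03,0],"yaw":0.09},{"hand":0,"dp":[0,0,0],"yaw":0.085}]'
python3 -m creep '[{"hand":0,"dp":[0,0,0],"yaw":0},{"hand":0,"dp":[0,0,0],"yaw":0},{"hand":0,"dp":[0,0,0.08],"yaw":0},{"hand":0,"dp":[0,0,0.12],"yaw":0},{"hand":0,"dp":[0,0,0.12],"yaw":0},{"hand":0,"dp":[0,0,0.07],"yaw":0},{"hand":0,"dp":[0,0,0],"yaw":0},{"hand":0,"dp":[0,0,0],"yaw":0}]'
python3 -c "
from h import *
go((505,6,29.5,176))"
```

```text
time_s: 16.2
eef_pos: [499.5, 7.1, 198.7]
ee_rot: [-3.141, 0.001, 3.064]
force: [-0.3, -0.6, -2.3]
finger_gap: 29.3
finger_force: 49.7
time_s: 17.0
eef_pos: [500.0, 9.9, 81.8]
ee_rot: [3.141, 0.0, 3.073]
force: [0.7, -0.3, -1.2]
finger_gap: 29.4
finger_force: 49.7
at [500.    9.9  81.8] yaw 176.1 rp [3.141 0.   ] gap 29.4 F [ 0.7 -0.3 -1.2] t 17.0 q7 1.58
->(505, 6, 29.5, 176): dp [-0.0175 -0.0118  0.1743] = 2 x [-0.0088 -0.0059  0.0872]  yaw 0.0016 = 1 x 0.0016
```

```bash
python3 -m creep '[{"hand":0,"dp":[-0.009,-0.006,0.06],"yaw":0},{"hand":0,"dp":[-0.009,-0.006,0.06],"yaw":0},{"hand":0,"dp":[0,0,0.04],"yaw":0},{"hand":0,"dp":[0,0,0.015],"yaw":0},{"hand":0,"dp":[0,0,0],"yaw":0},{"hand":0,"dp":[0,0,0.002],"yaw":0},{"hand":0,"dp":[0,0,0],"yaw":0}]'
python3 -m creep '[{"hand":0.6,"dp":[0,0,0],"yaw":0},{"hand":0.6,"dp":[0,0,0],"yaw":0},{"hand":0.6,"dp":[0,0,0],"yaw":0},{"hand":0.8,"dp":[0,0,0],"yaw":0},{"hand":1,"dp":[0,0,0],"yaw":0},{"hand":1,"dp":[0,0,0],"yaw":0},{"hand":1,"dp":[0,0,-0.05],"yaw":0},{"hand":1,"dp":[0,0,-0.12],"yaw":0}]'
python3 -m creep '[{"hand":1,"dp":[0,0,-0.16],"yaw":0},{"hand":1,"dp":[0,0,-0.16],"yaw":0},{"hand":1,"dp":[0,0,-0.16],"yaw":0},{"hand":1,"dp":[0.06,0,-0.16],"yaw":0},{"hand":1,"dp":[0.06,0,-0.12],"yaw":0},{"hand":1,"dp":[0,0,0],"yaw":0},{"hand":1,"dp":[0,0,0],"yaw":0}]'
python3 - <<'E'
from h import *
snap('wrist','w6');P=viewer.camera_params('wrist')
for n,z in dict(scanner=3,scanner_window=3,scanner_mat=0).items():
    print(n,[(round(d['conf'],2),np.round(d['uv']),world('wrist',d['uv'],z,P)[:2].round()) for d in mark_of('wrist',n)[:3]])
go((440,-230,330,37))
E
```

```text
time_s: 17.7
eef_pos: [505.2, 5.8, 29.1]
ee_rot: [3.141, 0.001, 3.072]
force: [0.8, 0.6, -1.8]
finger_gap: 29.7
finger_force: 49.8
time_s: 18.5
eef_pos: [502.4, 5.6, 77.7]
ee_rot: [-3.14, -0.006, 3.072]
force: [0.2, 0.3, 1.1]
finger_gap: 85.5
finger_force: 0.0
time_s: 19.2
eef_pos: [469.1, 8.1, 306.8]
ee_rot: [3.14, 0.002, 3.072]
force: [-0.2, 0.0, -0.1]
finger_gap: 85.2
finger_force: 0.0
scanner [(0.97, array([281., 201.]), array([508.,  -0.]))]
scanner_window [(0.56, array([282., 231.]), array([554.,  -1.]))]
scanner_mat [(0.72, array([286., 204.]), array([513.,   7.])), (0.28, array([371., 333.]), array([747., 134.]))]
at [468.8   8.  304.6] yaw 176.0 rp [-3.141e+00 -3.000e-03] gap 85.0 F [ 1.  -0.  -0.1] t 19.4 q7 1.42
->(440, -230, 330, 37): dp [ 0.0406 -0.7982 -0.0836] = 6 x [ 0.0068 -0.133  -0.0139]  yaw 2.3168 = 18 x 0.1287
```

View pics/w6.png

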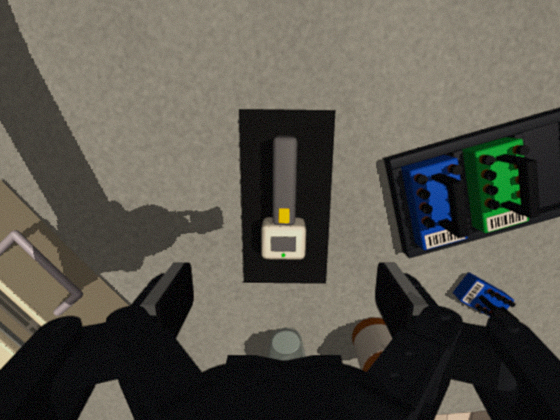

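The scanner lies flat in the middle of the mat (head at (284,240)). Next is the drawer.

Run:
```python
from h import *
go((570,-265,330,37))
```

```text
at [468.8   8.  304.6] yaw 176.0 rp [-3.141e+00 -3.000e-03] gap 85.0 F [ 1.  -0.  -0.1] t 19.4 q7 1.42
->(570, -265, 330, 37): dp [-0.3998 -0.8844 -0.0849] = 7 x [-0.0571 -0.1263 -0.0121]  yaw 2.3168 = 18 x 0.1287
```

```bash
python3 -m creep '[{"hand":0.5,"dp":[-0.057,-0.126,-0.012],"yaw":0},{"hand":0.5,"dp":[-0.057,-0.126,-0.012],"yaw":0},{"hand":0.5,"dp":[-0.057,-0.126,-0.012],"yaw":0},{"hand":0.5,"dp":[-0.057,-0.126,-0.012],"yaw":0},{"hand":0.5,"dp":[-0.057,-0.126,-0.012],"yaw":0},{"hand":0.5,"dp":[-0.057,-0.126,-0.012],"yaw":0},{"hand":0.5,"dp":[-0.057,-0.126,-0.012],"yaw":0},{"hand":0.5,"dp":[0,0,0],"yaw":0.13}]'
python3 -m creep '[{"hand":0.5,"dp":[0,0,0],"yaw":0.13},{"hand":0.5,"dp":[0,0,0],"yaw":0.13},{"hand":0.5,"dp":[0,0,0],"yaw":0.13},{"hand":0.5,"dp":[0,0,0],"yaw":0.13},{"hand":0.5,"dp":[0,0,0],"yaw":0.13},{"hand":0.5,"dp":[0,0,0],"yaw":0.13},{"hand":0.5,"dp":[0,0,0],"yaw":0.13},{"hand":0.5,"dp":[0,0,0],"yaw":0.13}]'
python3 -m creep '[{"hand":0.5,"dp":[0,0,0],"yaw":0.13},{"hand":0.5,"dp":[0,0,0],"yaw":0.13},{"hand":0.5,"dp":[0,0,0],"yaw":0.13},{"hand":0.5,"dp":[0,0,0],"yaw":0.13},{"hand":0.5,"dp":[0,0,0],"yaw":0.13},{"hand":0.5,"dp":[0,0,0],"yaw":0.13},{"hand":0.5,"dp":[0,0,0],"yaw":0.13},{"hand":0.5,"dp":[0,0,0],"yaw":0.13}]'
python3 -m creep '[{"hand":0.5,"dp":[0,0,0],"yaw":0.1},{"hand":0.5,"dp":[0,0,0],"yaw":0},{"hand":0.5,"dp":[0,0,0],"yaw":0}]'
python3 - <<'E'
from h import *
snap('wrist','w7');P=viewer.camera_params('wrist')
for n,z in dict(drawer_handle=108,autosampler=0,pocket0=24,pocket1=24,pocket2=24).items():
    print(n,[(round(d['conf'],2),np.round(d['uv']),world('wrist',d['uv'],z,P)[:2].round()) for d in mark_of('wrist',n)[:3]])
go()
E
```

```text
time_s: 20.2
eef_pos: [569.7, -271.1, 329.7]
ee_rot: [-3.136, -0.002, 2.924]
force: [-0.8, -0.2, -0.2]
finger_gap: 42.4
finger_force: 0.0
time_s: 21.0
eef_pos: [570.2, -264.1, 329.6]
ee_rot: [-3.139, -0.001, 1.841]
force: [0.0, -0.2, 0.0]
finger_gap: 43.0
finger_force: 0.0
time_s: 21.8
eef_pos: [570.2, -264.0, 329.8]
ee_rot: [-3.14, 0.002, 0.752]
force: [0.8, -0.5, -0.3]
finger_gap: 42.8
finger_force: 0.0
time_s: 22.1
eef_pos: [570.3, -264.0, 330.3]
ee_rot: [-3.141, 0.002, 0.655]
force: [0.1, -0.4, 1.3]
finger_gap: 42.6
finger_force: 0.0
drawer_handle [(0.71, array([281., 212.]), array([ 539., -283.]))]
autosampler [(0.91, array([334., 193.]), array([ 587., -348.]))]
pocket0 [(0.71, array([371., 200.]), array([ 613., -390.])), (0.64, array([360., 250.]), array([ 544., -430.])), (0.56, array([375., 143.]), array([ 678., -341.]))]
pocket1 [(0.71, array([371., 200.]), array([ 613., -390.])), (0.64, array([360., 250.]), array([ 544., -430.])), (0.56, array([375., 143.]), array([ 678., -341.]))]
pocket2 [(0.71, array([371., 200.]), array([ 613., -390.])), (0.64, array([360., 250.]), array([ 544., -430.])), (0.56, array([375., 143.]), array([ 678., -341.]))]
at [ 570.2 -264.3  331.4] yaw 37.4 rp [-3.141 -0.   ] gap 42.5 F [-0.  -0.7  0.5] t 22.4 q7 -0.13
```

View pics/w7.png

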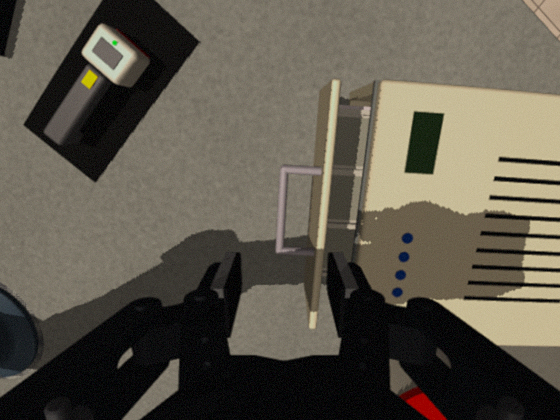

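The handle bar runs from (284,168) to (280,250), with the panel behind it from (337,80) to (313,327).

Run:
```python
from h import *
np.set_printoptions(precision=1,suppress=True)
W=lambda u,v,z:world('wrist',(u,v),z)[:2]
def line(n,a,b,z):
    a,b=W(*a,z),W(*b,z);d=a-b;print(n,a,b,(a+b)/2,'yaw',np.degrees(np.arctan2(d[1],d[0]))-90)
line('handle',(284,170),(280,250),108)
line('panel front top',(332,80),(310,327),130)
line('casing',(376,80),(357,340),150)
go()
```

```text
handle [ 581.5 -255.3] [ 499.6 -311.7] [ 540.5 -283.5] yaw -55.470516561669974
panel front top [ 685.7 -236.3] [ 446.2 -400.1] [ 565.9 -318.2] yaw -55.6357047550925
casing [ 707.6 -268.3] [ 476.7 -446.5] [ 592.2 -357.4] yaw -52.35033123186927
at [ 570.2 -264.3  331.4] yaw 37.4 rp [-3.1 -0. ] gap 42.5 F [-0.  -0.7  0.5] t 22.4 q7 -0.13
```

```bash
python3 -m creep '[{"hand":0.5,"dp":[0,0,0],"yaw":0.04},{"hand":0.5,"dp":[0,0,0],"yaw":0},{"hand":0.5,"dp":[0,0,0],"yaw":0}]'
python3 - <<'E'
from h import *
go((540.5,-284,190,35),(540.5,-284,100,None))
E
```

```text
time_s: 22.7
eef_pos: [570.2, -264.2, 331.4]
ee_rot: [-3.142, -0.0, 0.612]
force: [-0.5, -0.7, -0.5]
finger_gap: 42.8
finger_force: 0.0
at [ 570.2 -264.2  331.4] yaw 35.1 rp [-3.142 -0.   ] gap 42.8 F [-0.5 -0.7 -0.5] t 22.7 q7 -0.17
->(540.5, -284, 190, 35): dp [-0.1192 -0.0029  0.4714] = 4 x [-0.0298 -0.0007  0.1179]  yaw 0.0013 = 1 x 0.0013
->(540.5, -284, 100, None): dp [ 0.  -0.   0.3] = 2 x [ 0.   -0.    0.15]
```

```bash
python3 -m creep '[{"hand":0.5,"dp":[-0.03,0,0.12],"yaw":0},{"hand":0.5,"dp":[-0.03,0,0.12],"yaw":0},{"hand":0.5,"dp":[-0.03,0,0.12],"yaw":0},{"hand":0.5,"dp":[-0.03,-0.003,0.11],"yaw":0},{"hand":0.5,"dp":[0,0,0],"yaw":0},{"hand":0.5,"dp":[0,0,0],"yaw":0}]'
python3 - <<'E'
from h import *
np.set_printoptions(precision=1,suppress=True)
snap('wrist','w8');P=viewer.camera_params('wrist')
print([(round(d['conf'],2),np.round(d['uv']),world('wrist',d['uv'],108,P)[:2].round()) for d in mark_of('wrist','drawer_handle')[:3]])
go((540.5,-284,100,35))
E
```

```text
time_s: 23.3
eef_pos: [540.7, -284.4, 191.1]
ee_rot: [3.141, -0.0, 0.611]
force: [-0.8, 0.2, 0.8]
finger_gap: 42.5
finger_force: 0.0
[(0.72, array([279., 220.]), array([ 539., -282.])), (0.53, array([419., 108.]), array([ 657., -314.]))]
at [ 541.8 -284.7  192.5] yaw 35.1 rp [ 3.1 -0. ] gap 42.8 F [0.5 0.4 0.7] t 23.4 q7 -0.02
->(540.5, -284, 100, 35): dp [-0.  -0.   0.3] = 3 x [-0.  -0.   0.1]  yaw 0.0013 = 1 x 0.0013
```

View pics/w8.png

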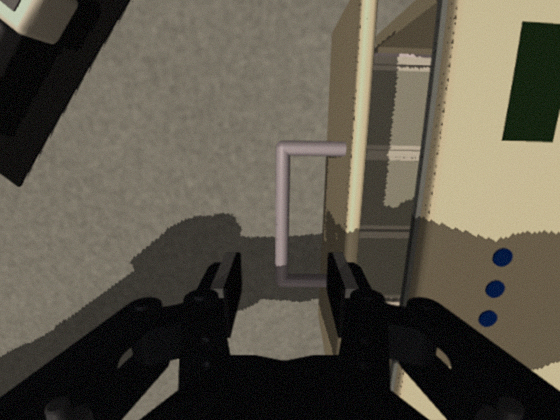

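```bash
python3 -m creep '[{"hand":0.5,"dp":[0,0,0.08],"yaw":0},{"hand":0.5,"dp":[0,0,0.1],"yaw":0},{"hand":0.5,"dp":[0,0,0.09],"yaw":0},{"hand":0.5,"dp":[0,0,0.035],"yaw":0},{"hand":0.5,"dp":[0,0,0],"yaw":0},{"hand":0.5,"dp":[0,0,0],"yaw":0},{"hand":0.2,"dp":[0,0,0],"yaw":0},{"hand":0,"dp":[0,0,0],"yaw":0}]' 60
python3 -m creep '[{"hand":0,"dp":[0,0,0],"yaw":0},{"hand":0,"dp":[0,0,0],"yaw":0},{"hand":0,"dp":[0,0,0],"yaw":0},{"hand":0,"dp":[0,0,0],"yaw":0},{"hand":0,"dp":[0,0,0],"yaw":0},{"hand":0,"dp":[0,0,0],"yaw":0}]'
python3 -m creep '[{"hand":0,"dp":[0,-0.02,0],"yaw":0},{"hand":0,"dp":[0,-0.04,0],"yaw":0},{"hand":0,"dp":[0,-0.05,0],"yaw":0},{"hand":0,"dp":[0,-0.05,0],"yaw":0},{"hand":0,"dp":[0,-0.05,0],"yaw":0},{"hand":0,"dp":[0,-0.05,0],"yaw":0},{"hand":0,"dp":[0,-0.05,0],"yaw":0},{"hand":0,"dp":[0,-0.05,0],"yaw":0}]'
python3 -m creep '[{"hand":0,"dp":[0,-0.04,0],"yaw":0},{"hand":0,"dp":[0,-0.02,0],"yaw":0},{"hand":0,"dp":[0,0,0],"yaw":0},{"hand":0,"dp":[0,0,0],"yaw":0},{"hand":0,"dp":[0,0,0],"yaw":0}]'
python3 -c "
from h import *
go()"
```

```text
time_s: 24.2
eef_pos: [540.8, -284.4, 99.9]
ee_rot: [3.14, -0.001, 0.611]
force: [0.7, 0.0, -0.5]
finger_gap: 14.2
finger_force: 0.0
time_s: 24.8
eef_pos: [540.6, -284.2, 99.9]
ee_rot: [3.141, -0.001, 0.611]
force: [-1.6, 1.1, 6.3]
finger_gap: 8.0
finger_force: 58.7
time_s: 25.6
eef_pos: [480.0, -195.2, 99.8]
ee_rot: [3.138, -0.003, 0.611]
force: [5.3, -0.2, 3.9]
finger_gap: 7.8
finger_force: 59.8
time_s: 26.1
eef_pos: [469.0, -179.0, 99.8]
ee_rot: [-3.14, -0.004, 0.612]
force: [2.5, 3.2, 11.1]
finger_gap: 7.8
finger_force: 60.5
at [ 469.  -179.    99.8] yaw 35.1 rp [-3.14  -0.004] gap 7.8 F [ 2.5  3.2 11.1] t 26.1 q7 -0.03
```

```bash
python3 -m creep '[{"hand":0.5,"dp":[0,0,0],"yaw":0},{"hand":0.5,"dp":[0,0,0],"yaw":0},{"hand":0.5,"dp":[0,0,0],"yaw":0},{"hand":0.5,"dp":[0,0,0],"yaw":0},{"hand":0.5,"dp":[0,0,-0.04],"yaw":0},{"hand":0.5,"dp":[0,0,-0.1],"yaw":0},{"hand":0.5,"dp":[0,0,-0.16],"yaw":0},{"hand":0.5,"dp":[0,0,-0.16],"yaw":0}]'
python3 -m creep '[{"hand":1,"dp":[0.04,0.08,-0.14],"yaw":0},{"hand":1,"dp":[0.08,0.1,-0.14],"yaw":0},{"hand":1,"dp":[0.08,0.1,-0.06],"yaw":0},{"hand":1,"dp":[0.05,0.1,0],"yaw":0},{"hand":1,"dp":[0,0,0],"yaw":0},{"hand":1,"dp":[0,0,0],"yaw":0}]'
python3 - <<'E'
from h import *
np.set_printoptions(precision=1,suppress=True)
go()
snap('wrist','w9');P=viewer.camera_params('wrist')
for n,z in dict(drawer_handle=108,autosampler=0,pocket1=24).items():
    print(n,[(round(d['conf'],2),np.round(d['uv']),world('wrist',d['uv'],z,P)[:2].round()) for d in mark_of('wrist',n)[:4]])
snap('top','t9')
for n,z in dict(drawer_handle=108,autosampler=0,pocket1=24).items():
    print(n,[(round(d['conf'],2),np.round(d['uv']),world('top',d['uv'],z)[:2].round()) for d in mark_of('top',n)[:4]])
E
```

```text
time_s: 26.9
eef_pos: [467.0, -181.3, 238.6]
ee_rot: [-3.141, 0.002, 0.61]
force: [1.3, 0.8, -0.1]
finger_gap: 42.8
finger_force: 0.0
time_s: 27.5
eef_pos: [589.5, -230.7, 333.8]
ee_rot: [-3.141, 0.002, 0.61]
force: [-0.9, 0.2, -0.5]
finger_gap: 85.6
finger_force: 0.0
at [ 589.5 -230.7  333.8] yaw 34.9 rp [-3.1  0. ] gap 85.6 F [-0.9  0.2 -0.5] t 27.5 q7 -0.22
drawer_handle [(0.74, array([190., 237.]), array([ 465., -174.]))]
autosampler [(0.97, array([346., 214.]), array([ 585., -350.]))]
pocket1 [(0.85, array([294., 161.]), array([ 608., -235.])), (0.6, array([290., 267.]), array([ 470., -325.]))]
drawer_handle []
autosampler [(0.61, array([397., 192.]), array([ 596., -356.]))]
pocket1 [(0.92, array([364., 188.]), array([ 608., -236.])), (0.91, array([397., 224.]), array([ 482., -341.])), (0.5, array([294., 218.]), array([507.,  10.])), (0.46, array([233., 203.]), array([561., 221.]))]
```

View pics/w9.png

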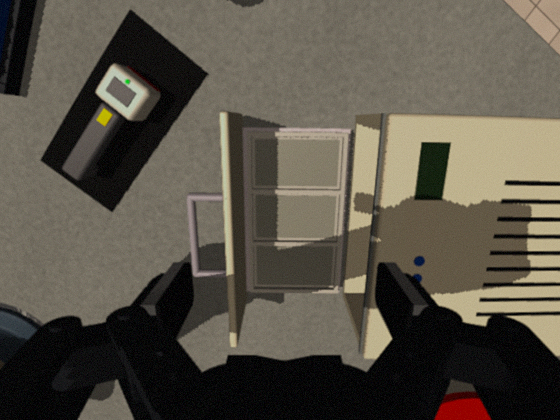

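The drawer is well out. Pockets 0, 1 and 2 show at about (296,162), (297,215) and (295,267), and the handle is at (193,236).

Run:
```python
from h import *
np.set_printoptions(precision=1,suppress=True)
W=lambda u,v,z:world('wrist',(u,v),z)[:2]
c=np.array([W(u,v,32) for u,v in [(245,129),(351,130),(343,292),(247,291)]]);print('carrier',c,c.mean(0),[np.linalg.norm(c[i]-c[i-1]) for i in range(4)])
def line(n,a,b,z):
    a,b=W(*a,z),W(*b,z);d=a-b;print(n,(a+b)/2,'yaw',np.degrees(np.arctan2(d[1],d[0]))-90,np.linalg.norm(d))
line('left',(245,129),(247,291),32);line('right',(351,130),(343,292),32)
line('rib1',(342,190),(252,190),32);line('rib2',(340,239),(250,242),32)
line('handle',(192,195),(194,273),108)
line('panel',(227,113),(235,346),130)
line('casing',(380,113),(362,355),150)
for p in [[(254,138),(340,138),(339,187),(252,187)],[(252,192),(339,193),(337,237),(252,240)],[(252,244),(337,243),(335,288),(252,288)]]:
    w=np.array([W(u,v,24) for u,v in p]);print('pocket',w.mean(0))
```

```text
carrier [[ 607.2 -152.7]
 [ 688.7 -271.2]
 [ 486.7 -415.4]
 [ 401.3 -289.9]] [ 546.  -282.3] [np.float64(247.42756085578165), np.float64(143.76506147116814), np.float64(248.1150194744138), np.float64(151.71846560054524)]
left [ 504.3 -221.3] yaw -56.31479335349361 247.42756085578165
right [ 587.7 -343.3] yaw -54.47616915120434 248.1150194744138
rib1 [ 578.9 -259.7] yaw -145.01674312477428 128.4914300766623
rib2 [ 514.3 -302.2] yaw -142.9981587218012 134.83121346333326
handle [ 470.8 -175.6] yaw -58.46085249748025 102.77626830658878
panel [ 499.2 -217.7] yaw -55.97583140383214 289.3793062997862
casing [ 590.2 -345.4] yaw -54.40581958108018 286.33962930774015
pocket [ 608.9 -237.3]
pocket [ 543.7 -281.6]
pocket [ 475.8 -328.2]
```

Run:
```python
from h import *
go((518.5,212.5,210,12),(518.5,212.5,84,None))
```

```text
at [ 590.  -229.5  334. ] yaw 35.0 rp [-3.141e+00 -1.000e-03] gap 85.3 F [ 0.2 -0.5  0.2] t 27.9 q7 -0.22
->(518.5, 212.5, 210, 12): dp [ 0.6505 -1.343   0.4143] = 11 x [ 0.0591 -0.1221  0.0377]  yaw 0.3839 = 3 x 0.128
->(518.5, 212.5, 84, None): dp [ 0.   -0.    0.42] = 3 x [ 0.   -0.    0.14]
```

```bash
python3 -m creep '[{"hand":0.7,"dp":[0.06,-0.12,0],"yaw":0},{"hand":0.7,"dp":[0.06,-0.12,0],"yaw":0},{"hand":0.7,"dp":[0.06,-0.12,0.03],"yaw":0},{"hand":0.7,"dp":[0.06,-0.12,0.04],"yaw":0},{"hand":0.7,"dp":[0.06,-0.12,0.04],"yaw":0},{"hand":0.7,"dp":[0.06,-0.12,0.04],"yaw":0},{"hand":0.7,"dp":[0.06,-0.12,0.04],"yaw":0},{"hand":0.7,"dp":[0.06,-0.12,0.04],"yaw":0}]'
python3 -m creep '[{"hand":0.7,"dp":[0.06,-0.12,0.04],"yaw":0},{"hand":0.7,"dp":[0.06,-0.13,0.04],"yaw":0},{"hand":0.7,"dp":[0.05,-0.13,0.04],"yaw":0},{"hand":0.7,"dp":[0,0,0.06],"yaw":0.13},{"hand":0.7,"dp":[0,0,0],"yaw":0.13},{"hand":0.7,"dp":[0,0,0],"yaw":0.125},{"hand":0.7,"dp":[0,0,0],"yaw":0},{"hand":0.7,"dp":[0,0,0],"yaw":0}]'
python3 - <<'E'
from h import *
np.set_printoptions(precision=1,suppress=True)
snap('wrist','w10');P=viewer.camera_params('wrist')
for n,z in dict(rack_blue=8,rack_green=8,rack_blue_label=47).items():
    print(n,[(round(d['conf'],2),np.round(d['uv']),world('wrist',d['uv'],z,P)[:2].round()) for d in mark_of('wrist',n)[:4]])
go((518.5,212.5,120,12),(518.5,212.5,84,None))
E
```

```text
time_s: 28.7
eef_pos: [542.3, 90.4, 264.6]
ee_rot: [-3.141, -0.001, 0.612]
force: [0.3, 0.2, 0.2]
finger_gap: 59.7
finger_force: 0.0
time_s: 29.5
eef_pos: [519.2, 211.3, 210.9]
ee_rot: [-3.141, -0.0, 0.211]
force: [-0.1, -0.4, 0.6]
finger_gap: 60.1
finger_force: 0.0
rack_blue [(0.97, array([284., 186.]), array([520., 211.])), (0.91, array([221.,   4.]), array([680., 307.]))]
rack_green [(0.83, array([208., 189.]), array([499., 292.]))]
rack_blue_label [(0.79, array([282., 146.]), array([565., 222.])), (0.75, array([239.,  19.]), array([661., 281.]))]
at [519.3 211.2 211. ] yaw 12.0 rp [-3.1 -0. ] gap 59.3 F [ 0.3 -0.1  0.5] t 29.7 q7 -1.22
->(518.5, 212.5, 120, 12): dp [-0.  -0.   0.3] = 3 x [-0.  -0.   0.1]  yaw -0.0004 = 1 x -0.0004
->(518.5, 212.5, 84, None): dp [ 0.  -0.   0.1] = 1 x [ 0.  -0.   0.1]
```

View pics/w10.png

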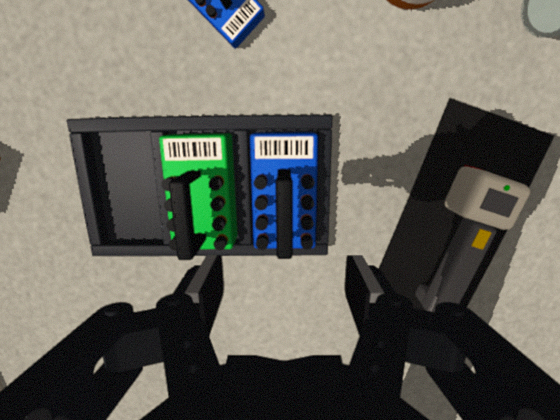

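The blue rack's bar is centred at column 284, midway between the jaws. The scanner on its mat may have been nudged, so I'll check it later.

```bash
python3 -c "
from h import *
for u,v in [(285,170),(285,258)]: print(world('wrist',(u,v),100))"
python3 -m creep '[{"hand":0.7,"dp":[0,0,0.06],"yaw":0},{"hand":0.7,"dp":[0,0,0.11],"yaw":0},{"hand":0.7,"dp":[0,0,0.11],"yaw":0},{"hand":0.7,"dp":[0,0,0.09],"yaw":0},{"hand":0.7,"dp":[0,0,0.05],"yaw":0},{"hand":0.7,"dp":[0,0,0],"yaw":0},{"hand":0.7,"dp":[0,0,0],"yaw":0}]'
python3 -m creep '[{"hand":0.3,"dp":[0,0,0],"yaw":0},{"hand":0.1,"dp":[0,0,0],"yaw":0},{"hand":0,"dp":[0,0,0],"yaw":0},{"hand":0,"dp":[0,0,0],"yaw":0},{"hand":0,"dp":[0,0,0],"yaw":0},{"hand":0,"dp":[0,0,0],"yaw":0},{"hand":0,"dp":[0,0,0],"yaw":0},{"hand":0,"dp":[0,0,0],"yaw":0}]' 60
python3 -c "
from h import *
go()"
```

```text
[550.90756672 216.7369089  100.        ]
[477.15219332 201.10379635 100.        ]
time_s: 30.4
eef_pos: [520.1, 211.1, 85.7]
ee_rot: [-3.141, -0.001, 0.208]
force: [0.3, -0.2, 0.2]
finger_gap: 59.6
finger_force: 0.0
time_s: 31.2
eef_pos: [519.8, 211.4, 85.7]
ee_rot: [-3.141, -0.001, 0.208]
force: [-0.3, -0.3, 6.6]
finger_gap: 12.9
finger_force: 60.0
at [519.8 211.4  85.7] yaw 11.9 rp [-3.141e+00 -1.000e-03] gap 12.9 F [-0.3 -0.3  6.6] t 31.2 q7 -1.09
```

```bash
python3 -m creep '[{"hand":0,"dp":[0,0,-0.02],"yaw":0},{"hand":0,"dp":[0,0,-0.04],"yaw":0},{"hand":0,"dp":[0,0,-0.07],"yaw":0},{"hand":0,"dp":[0,0,-0.1],"yaw":0},{"hand":0,"dp":[0,0,-0.12],"yaw":0},{"hand":0,"dp":[0,0,-0.12],"yaw":0},{"hand":0,"dp":[0,0,-0.08],"yaw":0},{"hand":0,"dp":[0,0,-0.04],"yaw":0}]'
python3 -m creep '[{"hand":0,"dp":[0,0,0],"yaw":0},{"hand":0,"dp":[0,0,0],"yaw":0},{"hand":0,"dp":[0,0,0],"yaw":0}]'
python3 - <<'E'
from h import *
np.set_printoptions(precision=1,suppress=True)
o=readout.get_obs();p=np.array(o['eef_pos']);R=Ro.from_euler('xyz',o['ee_rot']).as_matrix()
P=viewer.camera_params('wrist');snap('wrist','w11')
for n,z in dict(rack_blue=-77,rack_blue_label=-77+39).items():
    print(n,[(round(d['conf'],2),np.round(d['uv']),R.T@(world('wrist',d['uv'],z+p[2],P)-p)) for d in mark_of('wrist',n)[:2]])
snap('top')
for n,z in dict(scanner=3,scanner_window=3,scanner_mat=0).items():
    print(n,[(round(d['conf'],2),np.round(d['uv']),world('top',d['uv'],z)[:2]) for d in mark_of('top',n)[:2]])
go((609,-236,270,-55),(609,-236,102,None))
E
```

```text
time_s: 32.0
eef_pos: [519.9, 210.8, 264.2]
ee_rot: [-3.14, -0.003, 0.207]
force: [-0.4, 0.7, -2.9]
finger_gap: 13.1
finger_force: 58.7
time_s: 32.3
eef_pos: [518.2, 211.2, 260.2]
ee_rot: [3.141, 0.003, 0.208]
force: [0.2, -0.6, -4.1]
finger_gap: 12.8
finger_force: 58.7
rack_blue [(0.77, array([284., 223.]), array([-0.3,  0.4, 77. ])), (0.68, array([228.,  17.]), array([130. , -33. ,  76.6]))]
rack_blue_label [(0.97, array([283., 164.]), array([46.9,  0. , 37.9])), (0.89, array([243.,  33.]), array([111.6, -19.9,  37.6]))]
scanner [(0.93, array([297., 218.]), array([510.4,  -1.1]))]
scanner_window [(0.75, array([297., 201.]), array([569.3,  -1.9]))]
scanner_mat [(0.97, array([294., 214.]), array([521.3,   8.7])), (0.64, array([223., 195.]), array([594., 256.]))]
at [519.3 211.1 261.5] yaw 11.9 rp [3.1 0. ] gap 13.1 F [ 0.6  0.1 -3.5] t 32.6 q7 -1.3
->(609, -236, 270, -55): dp [-0.   1.5 -0. ] = 11 x [-0.   0.1 -0. ]  yaw 1.1151 = 9 x 0.1239
->(609, -236, 102, None): dp [ 0.  -0.   0.6] = 4 x [ 0.  -0.   0.1]
```

View pics/w11.png

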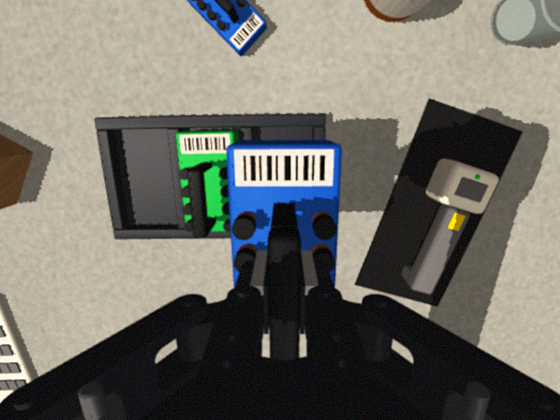

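The blue rack hangs level with its label at (284,166), so the rack origin is about 1 mm from the TCP. The green rack stayed in place, and the scanner is still on its mat.

```bash
python3 -m creep '[{"hand":0,"dp":[0,0.05,-0.01],"yaw":0},{"hand":0,"dp":[0,0.09,0],"yaw":0},{"hand":0,"dp":[-0.002,0.13,0],"yaw":0},{"hand":0,"dp":[-0.002,0.15,0],"yaw":0},{"hand":0,"dp":[-0.002,0.15,0],"yaw":0},{"hand":0,"dp":[-0.002,0.15,0],"yaw":0},{"hand":0,"dp":[-0.002,0.15,0],"yaw":0},{"hand":0,"dp":[-0.002,0.15,0],"yaw":0}]'
python3 -m creep '[{"hand":0,"dp":[-0.002,0.15,0],"yaw":0},{"hand":0,"dp":[-0.002,0.15,0],"yaw":0},{"hand":0,"dp":[0,0.1,0],"yaw":0},{"hand":0,"dp":[0,0.06,0],"yaw":0},{"hand":0,"dp":[0,0.038,0],"yaw":0},{"hand":0,"dp":[0,0,0],"yaw":0.05},{"hand":0,"dp":[0,0,0],"yaw":0.1},{"hand":0,"dp":[0,0,0],"yaw":0.12}]'
python3 -m creep '[{"hand":0,"dp":[0,0,0],"yaw":0.13},{"hand":0,"dp":[0,0,0],"yaw":0.13},{"hand":0,"dp":[0,0,0],"yaw":0.13},{"hand":0,"dp":[0,0,0],"yaw":0.13},{"hand":0,"dp":[0,0,0],"yaw":0.13},{"hand":0,"dp":[0,0,0],"yaw":0.1},{"hand":0,"dp":[0,0,0],"yaw":0.06},{"hand":0,"dp":[0,0,0],"yaw":0.035}]'
python3 -m creep '[{"hand":0,"dp":[0,0,0],"yaw":0},{"hand":0,"dp":[0,0,0],"yaw":0},{"hand":0,"dp":[0,0,0],"yaw":0}]'
python3 - <<'E'
from h import *
go((608.5,-235.5,160,-55),(608.5,-235.5,101,None))
snap('wrist','w12')
P=viewer.camera_params('wrist')
print([(round(d['conf'],2),np.round(d['uv']),world('wrist',d['uv'],24,P)[:2].round()) for d in mark_of('wrist','pocket1')[:4]])
E
```

```text
time_s: 33.45
eef_pos: [578.7, -92.1, 265.2]
ee_rot: [3.141, -0.001, 0.207]
force: [1.1, 0.7, -3.3]
finger_gap: 12.5
finger_force: 58.8
time_s: 34.25
eef_pos: [608.4, -235.4, 264.9]
ee_rot: [-3.141, 0.0, -0.079]
force: [-0.2, 0.4, -3.5]
finger_gap: 13.1
finger_force: 58.9
time_s: 35.05
eef_pos: [608.6, -234.9, 264.7]
ee_rot: [3.142, 0.001, -0.96]
force: [0.5, -1.2, -4.2]
finger_gap: 13.1
finger_force: 58.9
time_s: 35.35
eef_pos: [608.6, -235.2, 264.8]
ee_rot: [-3.141, 0.0, -0.959]
force: [0.4, -0.3, -4.8]
finger_gap: 12.9
finger_force: 58.9
at [ 608.6 -235.2  264.8] yaw -54.9 rp [-3.141  0.   ] gap 12.9 F [ 0.4 -0.3 -4.8] t 35.4 q7 -1.63
->(608.5, -235.5, 160, -55): dp [0.0006 0.001  0.3493] = 3 x [0.0002 0.0003 0.1164]  yaw 0.0011 = 1 x 0.0011
->(608.5, -235.5, 101, None): dp [ 0.     -0.      0.1967] = 2 x [ 0.     -0.      0.0983]
[(0.81, array([354., 180.]), array([ 538., -286.]))]
```

View pics/w12.png

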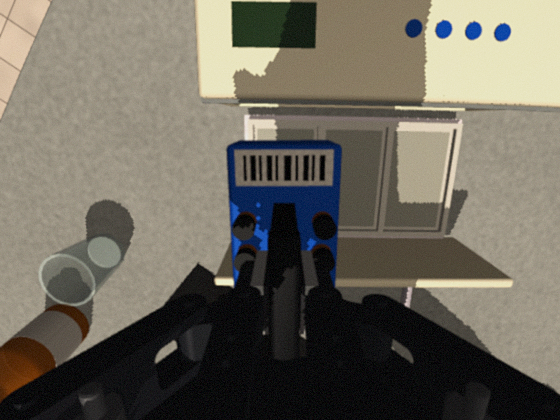

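The rack hangs over pocket 2 with its label at (284,168). Pocket 1 is at (354,180), pocket 0 at (420,180), and the carrier looks parallel to the rack.

Run:
```python
from h import *
np.set_printoptions(precision=1,suppress=True)
a=np.radians(-55);ex=np.array([np.cos(a),np.sin(a)]);ey=np.array([-ex[1],ex[0]])
W=lambda u,v,z=32:(lambda w:np.array([w@ex,w@ey]))(world('wrist',(u,v),z)[:2])
for n,u,v in [('rib12 far',322,127),('rib01 far',388.5,127),('rib01 near',384,230),('p0 far corner',455,126),('p0 near right',443,231),('carrier far L',248,116),('carrier far R',461,121),('carrier near R',452,236)]: print(n,W(u,v))
print('target p2',np.array([608.5,-235.5])@ex,np.array([608.5,-235.5])@ey)
```

```text
rib12 far [605.1 318.8]
rib01 far [605.5 242.7]
rib01 near [480.8 237. ]
p0 far corner [607.4 165.4]
p0 near right [479.2 161.6]
carrier far L [617.2 402.6]
carrier far R [613.  159.2]
carrier near R [472.5 148.9]
target p2 541.9315679496691 363.37676818918015
```

```bash
python3 -m creep '[{"hand":0,"dp":[0.001,0.005,0.05],"yaw":0},{"hand":0,"dp":[0,0,0.1],"yaw":0},{"hand":0,"dp":[0,0,0.12],"yaw":0},{"hand":0,"dp":[0,0,0.1],"yaw":0},{"hand":0,"dp":[0,0,0.06],"yaw":0},{"hand":0,"dp":[0,0,0.03],"yaw":0},{"hand":0,"dp":[0,0,0],"yaw":0},{"hand":0,"dp":[0,0,0],"yaw":0}]'
python3 -m creep '[{"hand":0,"dp":[0,0,0.02],"yaw":0},{"hand":0,"dp":[0,0,0.02],"yaw":0},{"hand":0,"dp":[0,0,0.01],"yaw":0},{"hand":0,"dp":[0,0,0],"yaw":0},{"hand":0,"dp":[0,0,0],"yaw":0}]'
python3 -c "
from h import *
go((607.4,-236.3,101.7,-55))"
```

```text
time_s: 36.25
eef_pos: [608.2, -237.3, 128.0]
ee_rot: [-3.141, -0.002, -0.96]
force: [0.6, -0.2, -2.9]
finger_gap: 12.8
finger_force: 58.8
time_s: 36.75
eef_pos: [607.6, -236.5, 111.8]
ee_rot: [-3.142, -0.0, -0.96]
force: [0.5, 0.3, -4.7]
finger_gap: 13.2
finger_force: 58.8
at [ 607.6 -236.5  111.8] yaw -55.0 rp [-3.142 -0.   ] gap 13.2 F [ 0.5  0.3 -4.7] t 36.8 q7 -1.52
->(607.4, -236.3, 101.7, -55): dp [-0.0011  0.0002  0.0337] = 1 x [-0.0011  0.0002  0.0337]  yaw 0.0003 = 1 x 0.0003
```

```bash
python3 -m creep '[{"hand":0,"dp":[0,0,0.01],"yaw":0},{"hand":0,"dp":[0,0,0.01],"yaw":0},{"hand":0,"dp":[0,0,0.007],"yaw":0},{"hand":0,"dp":[0,0,0],"yaw":0},{"hand":0,"dp":[0,0,0],"yaw":0}]'
python3 -m creep '[{"hand":0,"dp":[0,0,0.004],"yaw":0},{"hand":0,"dp":[0,0,0],"yaw":0},{"hand":0,"dp":[0,0,0.003],"yaw":0},{"hand":0,"dp":[0,0,0],"yaw":0},{"hand":0,"dp":[0,0,0],"yaw":0}]'
```

```text
time_s: 37.25
eef_pos: [607.6, -236.5, 103.6]
ee_rot: [3.141, 0.0, -0.96]
force: [0.0, 0.1, -4.7]
finger_gap: 12.7
finger_force: 58.9
time_s: 37.75
eef_pos: [607.6, -236.5, 101.8]
ee_rot: [-3.141, 0.0, -0.96]
force: [-1.7, 0.6, -2.7]
finger_gap: 13.2
finger_force: 59.2
```

```bash
python3 -m creep '[{"hand":0.3,"dp":[0,0,0],"yaw":0},{"hand":0.5,"dp":[0,0,0],"yaw":0},{"hand":0.6,"dp":[0,0,0],"yaw":0},{"hand":0.6,"dp":[0,0,0],"yaw":0},{"hand":0.6,"dp":[0,0,0],"yaw":0},{"hand":0.6,"dp":[0,0,-0.04],"yaw":0},{"hand":0.6,"dp":[0,0,-0.08],"yaw":0},{"hand":0.6,"dp":[0,0,-0.14],"yaw":0}]'
python3 -m creep '[{"hand":0.7,"dp":[0,0,-0.14],"yaw":0},{"hand":0.7,"dp":[0,0,-0.12],"yaw":0},{"hand":0.7,"dp":[0,0,0],"yaw":0},{"hand":0.7,"dp":[0,0,0],"yaw":0}]'
python3 - <<'E'
from h import *
snap('wrist','w13');P=viewer.camera_params('wrist')
for n,z in dict(rack_blue=24,rack_blue_label=63).items():
    print(n,[(round(d['conf'],2),np.round(d['uv']),world('wrist',d['uv'],z,P)[:2].round(1)) for d in mark_of('wrist',n)[:2]])
go((500,295,250,12),(500,295,86,None))
E
```

```text
time_s: 38.55
eef_pos: [606.5, -235.5, 178.9]
ee_rot: [3.139, 0.004, -0.96]
force: [0.3, -0.3, 0.4]
finger_gap: 51.3
finger_force: 0.0
time_s: 38.95
eef_pos: [607.7, -236.8, 259.0]
ee_rot: [-3.14, -0.001, -0.96]
force: [-0.1, -0.4, -0.9]
finger_gap: 59.9
finger_force: 0.0
rack_blue [(0.8, array([285., 179.]), array([ 607. , -239.7])), (0.47, array([352., 182.]), array([ 539.3, -282.7]))]
rack_blue_label [(0.56, array([286., 145.]), array([ 630.5, -275.5]))]
at [ 607.1 -235.8  256.2] yaw -55.0 rp [3.141e+00 2.000e-03] gap 60.0 F [0.7 0.5 0.6] t 39.1 q7 -1.64
->(500, 295, 250, 12): dp [-1.6539 -0.723   0.0237] = 13 x [-0.1272 -0.0556  0.0018]  yaw -1.1163 = 9 x -0.124
->(500, 295, 86, None): dp [ 0.     -0.      0.5467] = 4 x [ 0.     -0.      0.1367]
```

Blue is seated. Now the green rack.

```bash
python3 -m creep '[{"hand":0.7,"dp":[-0.1272,-0.0556,0],"yaw":0},{"hand":0.7,"dp":[-0.1272,-0.0556,0],"yaw":0},{"hand":0.7,"dp":[-0.1272,-0.0556,0],"yaw":0},{"hand":0.7,"dp":[-0.1272,-0.0556,0],"yaw":0},{"hand":0.7,"dp":[-0.1272,-0.0556,0],"yaw":0},{"hand":0.7,"dp":[-0.1272,-0.0556,0],"yaw":0},{"hand":0.7,"dp":[-0.1272,-0.0556,0],"yaw":0},{"hand":0.7,"dp":[-0.1272,-0.0556,0],"yaw":0}]'
python3 -m creep '[{"hand":0.7,"dp":[-0.1272,-0.0556,0],"yaw":0},{"hand":0.7,"dp":[-0.1272,-0.0556,0],"yaw":0},{"hand":0.7,"dp":[-0.1272,-0.0556,0],"yaw":0},{"hand":0.7,"dp":[-0.1272,-0.0556,0],"yaw":0},{"hand":0.7,"dp":[-0.1272,-0.0556,0],"yaw":0},{"hand":0.7,"dp":[0,0,0],"yaw":-0.124},{"hand":0.7,"dp":[0,0,0],"yaw":-0.124},{"hand":0.7,"dp":[0,0,0],"yaw":-0.124}]'
python3 -m creep '[{"hand":0.7,"dp":[0,0,0],"yaw":-0.124},{"hand":0.7,"dp":[0,0,0],"yaw":-0.124},{"hand":0.7,"dp":[0,0,0],"yaw":-0.124},{"hand":0.7,"dp":[0,0,0.05],"yaw":-0.124},{"hand":0.7,"dp":[0,0,0.1],"yaw":-0.124},{"hand":0.7,"dp":[0,0,0],"yaw":-0.124},{"hand":0.7,"dp":[0,0,0],"yaw":0},{"hand":0.7,"dp":[0,0,0],"yaw":0}]'
python3 - <<'E'
from h import *
snap('wrist','w14');P=viewer.camera_params('wrist')
for n,z in dict(rack_green=8,rack_green_label=47).items():
    print(n,[(round(d['conf'],2),np.round(d['uv']),world('wrist',d['uv'],z,P)[:2].round(1)) for d in mark_of('wrist',n)[:2]])
for d in cut_out('wrist','rack_green')[:1]:
    im=cv2.imread('pics/w14.png').max(2); ys,xs=np.nonzero(d['mask']); print(d['conf'],xs.min(),xs.max(),ys.min(),ys.max())
    for r in range(150,270,10):  # dark bar columns
        s=np.nonzero(im[r,240:330]<60)[0]+240; print(r,s.min() if len(s) else None,s.max() if len(s) else None,len(s),end='; ')
go((500,295,86,12))
E
```

```text
time_s: 39.9
eef_pos: [540.4, 91.9, 256.5]
ee_rot: [3.14, 0.001, -0.96]
force: [-0.4, 0.2, -0.0]
finger_gap: 59.7
finger_force: 0.0
time_s: 40.7
eef_pos: [499.6, 294.5, 256.2]
ee_rot: [3.139, 0.0, -0.564]
force: [0.3, 0.3, 0.0]
finger_gap: 59.6
finger_force: 0.0
time_s: 41.5
eef_pos: [500.6, 294.0, 212.3]
ee_rot: [3.141, 0.001, 0.206]
force: [0.0, -0.2, 0.2]
finger_gap: 60.1
finger_force: 0.0
rack_green []
rack_green_label [(0.94, array([282., 147.]), array([544.6, 304.6]))]
0.61 248 315 130 258
150 242 329 27; 160 242 329 21; 170 243 329 33; 180 242 329 65; 190 241 329 37; 200 240 329 69; 210 240 329 42; 220 240 329 67; 230 240 329 42; 240 240 329 67; 250 240 329 89; 260 None None 0; at [500.7 294.4 212.8] yaw 11.9 rp [ 3.142e+00 -1.000e-03] gap 59.6 F [1.3 0.1 0.3] t 41.7 q7 -1.57
->(500, 295, 86, 12): dp [-0.002  -0.0026  0.4228] = 3 x [-0.0007 -0.0009  0.1409]  yaw -0.0013 = 1 x -0.0013
```

```bash
python3 -m creep '[{"hand":0.7,"dp":[0,-0.003,0.06],"yaw":0},{"hand":0.7,"dp":[0,0,0.11],"yaw":0},{"hand":0.7,"dp":[0,0,0.11],"yaw":0},{"hand":0.7,"dp":[0,0,0.09],"yaw":0},{"hand":0.7,"dp":[0,0,0.05],"yaw":0},{"hand":0.7,"dp":[0,0,0],"yaw":0},{"hand":0.7,"dp":[0,0,0],"yaw":0}]'
python3 -m creep '[{"hand":0.3,"dp":[0,0,0],"yaw":0},{"hand":0.1,"dp":[0,0,0],"yaw":0},{"hand":0,"dp":[0,0,0],"yaw":0},{"hand":0,"dp":[0,0,0],"yaw":0},{"hand":0,"dp":[0,0,0],"yaw":0},{"hand":0,"dp":[0,0,0],"yaw":0},{"hand":0,"dp":[0,0,0],"yaw":0},{"hand":0,"dp":[0,0,0],"yaw":0}]' 60
python3 -m creep '[{"hand":0,"dp":[0,0,-0.02],"yaw":0},{"hand":0,"dp":[0,0,-0.04],"yaw":0},{"hand":0,"dp":[0,0,-0.07],"yaw":0},{"hand":0,"dp":[0,0,-0.1],"yaw":0},{"hand":0,"dp":[0,0,-0.12],"yaw":0},{"hand":0,"dp":[0,0,-0.12],"yaw":0},{"hand":0,"dp":[0,0,-0.08],"yaw":0},{"hand":0,"dp":[0,0,-0.04],"yaw":0}]'
python3 -m creep '[{"hand":0,"dp":[0,0,0],"yaw":0},{"hand":0,"dp":[0,0,0],"yaw":0},{"hand":0,"dp":[0,0,0],"yaw":0}]'
python3 - <<'E'
from h import *
np.set_printoptions(suppress=True)
go((477.4,-327.5,265,-55))
o=readout.get_obs();p=np.array(o['eef_pos']);R=Ro.from_euler('xyz',o['ee_rot']).as_matrix()
P=viewer.camera_params('wrist');snap('wrist','w15')
for n,z in dict(rack_green=-77,rack_green_label=-77+39).items():
    print(n,[(round(d['conf'],2),np.round(d['uv']),(R.T@(world('wrist',d['uv'],z+p[2],P)-p)).round(1)) for d in mark_of('wrist',n)[:2]])
E
```

```text
time_s: 42.4
eef_pos: [501.1, 295.3, 87.5]
ee_rot: [-3.141, -0.001, 0.209]
force: [-0.1, 0.2, 0.9]
finger_gap: 60.0
finger_force: 0.0
time_s: 43.2
eef_pos: [500.8, 295.3, 87.5]
ee_rot: [-3.141, -0.001, 0.209]
force: [-1.2, -1.5, 6.6]
finger_gap: 12.8
finger_force: 59.9
time_s: 44.0
eef_pos: [501.1, 295.1, 266.3]
ee_rot: [-3.14, -0.003, 0.209]
force: [0.9, -0.4, -3.3]
finger_gap: 12.5
finger_force: 58.7
time_s: 44.3
eef_pos: [499.3, 294.8, 261.9]
ee_rot: [3.14, 0.003, 0.209]
force: [-0.8, 0.0, -3.2]
finger_gap: 12.9
finger_force: 58.7
at [499.3 294.8 261.9] yaw 12.0 rp [3.14  0.003] gap 12.9 F [-0.8  0.  -3.2] t 44.3 q7 -1.62
->(477.4, -327.5, 265, -55): dp [-0.5019  2.0141 -0.0063] = 14 x [-0.0358  0.1439 -0.0005]  yaw 1.1163 = 9 x 0.124
rack_green [(0.92, array([283., 226.]), array([-2.5, -0.1, 77. ]))]
rack_green_label [(0.55, array([286., 168.]), array([44.7,  1.2, 37.9]))]
```

```bash
python3 -m creep '[{"hand":0,"dp":[-0.0315,0.05,-0.01],"yaw":0},{"hand":0,"dp":[-0.0315,0.1,0],"yaw":0},{"hand":0,"dp":[-0.0315,0.15,0],"yaw":0},{"hand":0,"dp":[-0.0315,0.15,0],"yaw":0},{"hand":0,"dp":[-0.0315,0.15,0],"yaw":0},{"hand":0,"dp":[-0.0315,0.15,0],"yaw":0},{"hand":0,"dp":[-0.0315,0.15,0],"yaw":0},{"hand":0,"dp":[-0.0315,0.15,0],"yaw":0}]'
python3 -m creep '[{"hand":0,"dp":[-0.0315,0.15,0],"yaw":0},{"hand":0,"dp":[-0.0315,0.15,0],"yaw":0},{"hand":0,"dp":[-0.0315,0.15,0],"yaw":0},{"hand":0,"dp":[-0.0315,0.15,0],"yaw":0},{"hand":0,"dp":[-0.0315,0.15,0],"yaw":0},{"hand":0,"dp":[-0.0315,0.12,0],"yaw":0},{"hand":0,"dp":[-0.0315,0.07,0],"yaw":0},{"hand":0,"dp":[-0.0315,0.029,0],"yaw":0}]'
python3 -m creep '[{"hand":0,"dp":[0,0,0],"yaw":0.06},{"hand":0,"dp":[0,0,0],"yaw":0.1},{"hand":0,"dp":[0,0,0],"yaw":0.13},{"hand":0,"dp":[0,0,0],"yaw":0.13},{"hand":0,"dp":[0,0,0],"yaw":0.13},{"hand":0,"dp":[0,0,0],"yaw":0.13},{"hand":0,"dp":[0,0,0],"yaw":0.13},{"hand":0,"dp":[0,0,0],"yaw":0.13}]'
python3 -m creep '[{"hand":0,"dp":[0,0,0],"yaw":0.1},{"hand":0,"dp":[0,0,0],"yaw":0.076},{"hand":0,"dp":[0,0,0],"yaw":0},{"hand":0,"dp":[0,0,0],"yaw":0},{"hand":0,"dp":[0,0,0],"yaw":0}]'
python3 - <<'E'
from h import *
np.set_printoptions(suppress=True)
go((477,-329,130,-55),(477,-329,105,None))
P=viewer.camera_params('wrist');snap('wrist','w16')
for n,z in dict(rack_green_label=200,pocket1=24,rack_blue=24,drawer_handle=108).items():
    print(n,[(round(d['conf'],2),np.round(d['uv']),world('wrist',d['uv'],z,P)[:2].round(1)) for d in mark_of('wrist',n)[:3]])
E
```

```text
time_s: 45.25
eef_pos: [490.5, -31.4, 266.6]
ee_rot: [-3.14, -0.0, 0.208]
force: [0.7, -0.2, -3.4]
finger_gap: 13.0
finger_force: 58.7
time_s: 46.05
eef_pos: [476.0, -331.8, 266.6]
ee_rot: [3.14, 0.001, 0.205]
force: [-1.1, 0.1, -3.2]
finger_gap: 12.9
finger_force: 58.8
time_s: 46.85
eef_pos: [477.6, -327.4, 266.3]
ee_rot: [-3.141, 0.002, -0.78]
force: [1.2, 0.4, -2.7]
finger_gap: 13.0
finger_force: 58.9
time_s: 47.35
eef_pos: [478.0, -328.3, 266.5]
ee_rot: [-3.141, 0.001, -0.958]
force: [0.6, 0.4, -3.1]
finger_gap: 13.1
finger_force: 58.8
at [ 478.  -328.3  266.5] yaw -54.9 rp [-3.141  0.001] gap 13.1 F [ 0.6  0.4 -3.1] t 47.4 q7 -1.45
->(477, -329, 130, -55): dp [0.0002 0.0042 0.4551] = 4 x [0.     0.0011 0.1138]  yaw 0.0018 = 1 x 0.0018
->(477, -329, 105, None): dp [ 0.     -0.      0.0833] = 1 x [ 0.     -0.      0.0833]
rack_green_label [(0.71, array([286., 169.]), array([ 499.1, -363.4]))]
pocket1 [(0.73, array([220., 181.]), array([ 539.6, -283.4]))]
rack_blue [(0.69, array([154., 180.]), array([ 608.1, -237.4]))]
drawer_handle []
```

```bash
python3 -m creep '[{"hand":0,"dp":[0,0.003,0.05],"yaw":0},{"hand":0,"dp":[0,0,0.1],"yaw":0},{"hand":0,"dp":[0,0,0.12],"yaw":0},{"hand":0,"dp":[0,0,0.1],"yaw":0},{"hand":0,"dp":[0,0,0.06],"yaw":0},{"hand":0,"dp":[0,0,0.03],"yaw":0},{"hand":0,"dp":[0,0,0],"yaw":0},{"hand":0,"dp":[0,0,0],"yaw":0}]'
python3 -m creep '[{"hand":0,"dp":[0,0,0.02],"yaw":0},{"hand":0,"dp":[0,0,0.02],"yaw":0},{"hand":0,"dp":[0,0,0.01],"yaw":0},{"hand":0,"dp":[0,0,0],"yaw":0},{"hand":0,"dp":[0,0,0],"yaw":0}]'
python3 -m creep '[{"hand":0,"dp":[0,0,0.01],"yaw":0},{"hand":0,"dp":[0,0,0.01],"yaw":0},{"hand":0,"dp":[0,0,0.007],"yaw":0},{"hand":0,"dp":[0,0,0],"yaw":0},{"hand":0,"dp":[0,0,0],"yaw":0}]'
python3 -c "
from h import *
go((477,-329,103.5,-55))"
```

```text
time_s: 48.4
eef_pos: [477.9, -330.1, 129.6]
ee_rot: [-3.141, -0.002, -0.96]
force: [1.0, 0.1, -3.3]
finger_gap: 13.0
finger_force: 58.8
time_s: 48.9
eef_pos: [477.4, -329.3, 113.6]
ee_rot: [-3.142, -0.0, -0.96]
force: [0.0, 0.6, -3.7]
finger_gap: 12.8
finger_force: 58.8
time_s: 49.4
eef_pos: [477.3, -329.3, 105.4]
ee_rot: [3.142, 0.0, -0.96]
force: [-0.2, 0.5, -3.4]
finger_gap: 12.9
finger_force: 58.8
at [ 477.3 -329.3  105.4] yaw -55.0 rp [3.142 0.   ] gap 12.9 F [-0.2  0.5 -3.4] t 49.4 q7 -1.3
->(477, -329, 103.5, -55): dp [-0.0016  0.0003  0.0064] = 1 x [-0.0016  0.0003  0.0064]  yaw 0.0002 = 1 x 0.0002
```

```bash
python3 -m creep '[{"hand":0,"dp":[0,0,0.004],"yaw":0},{"hand":0,"dp":[0,0,0],"yaw":0},{"hand":0,"dp":[0,0,0.003],"yaw":0},{"hand":0,"dp":[0,0,0],"yaw":0},{"hand":0,"dp":[0,0,0],"yaw":0}]'
python3 -m creep '[{"hand":0.3,"dp":[0,0,0],"yaw":0},{"hand":0.5,"dp":[0,0,0],"yaw":0},{"hand":0.6,"dp":[0,0,0],"yaw":0},{"hand":0.6,"dp":[0,0,0],"yaw":0},{"hand":0.6,"dp":[0,0,0],"yaw":0},{"hand":0.6,"dp":[0,0,-0.04],"yaw":0},{"hand":0.6,"dp":[0,0,-0.08],"yaw":0},{"hand":0.6,"dp":[0,0,-0.14],"yaw":0}]'
python3 -m creep '[{"hand":0.5,"dp":[0,0,-0.15],"yaw":0},{"hand":0.5,"dp":[-0.06,-0.05,-0.14],"yaw":0},{"hand":0.5,"dp":[-0.1,-0.1,-0.06],"yaw":0},{"hand":0.5,"dp":[-0.06,-0.1,0],"yaw":0},{"hand":0.5,"dp":[0,0,0],"yaw":0},{"hand":0.5,"dp":[0,0,0],"yaw":0}]'
python3 - <<'E'
from h import *
np.set_printoptions(suppress=True,precision=1)
a=np.radians(-55);ex=np.array([np.cos(a),np.sin(a)]);ey=np.array([-ex[1],ex[0]])
for cam in ['wrist','top']:
  snap(cam,'z_'+cam);P=viewer.camera_params(cam)
  for n,z in dict(rack_green=24,rack_blue=24,rack_green_label=63,rack_blue_label=63,pocket1=24,drawer_handle=108,scanner=3,scanner_window=3,scanner_mat=0).items():
    print(cam,n,[(round(d['conf'],2),np.round(d['uv']),w,w@ex,w@ey) for d in mark_of(cam,n)[:2] for w in [world(cam,d['uv'],z,P)[:2]]])
go((469,-179,250,35))
E
```

```text
time_s: 49.9
eef_pos: [477.3, -329.4, 103.6]
ee_rot: [-3.141, -0.0, -0.96]
force: [-0.9, 1.3, 0.3]
finger_gap: 12.7
finger_force: 59.2
time_s: 50.7
eef_pos: [476.3, -328.2, 181.0]
ee_rot: [3.14, 0.004, -0.96]
force: [1.2, 0.2, 1.8]
finger_gap: 51.2
finger_force: 0.0
time_s: 51.3
eef_pos: [501.2, -231.5, 286.9]
ee_rot: [-3.141, -0.0, -0.957]
force: [-0.2, -1.3, 0.3]
finger_gap: 42.8
finger_force: 0.0
wrist rack_green [(0.95, array([350., 126.]), array([ 469.4, -332.1]), np.float64(541.3364675304196), np.float64(194.04378574363534))]
wrist rack_blue [(0.74, array([ 18., 369.]), array([676.7, 274. ]), np.float64(163.69386102058846), np.float64(711.5207059664662)), (0.62, array([216., 125.]), array([ 605.5, -238.9]), np.float64(542.9959537931253), np.float64(358.941427431421))]
wrist rack_green_label [(0.78, array([357.,  81.]), array([ 499., -370.]), np.float64(589.2655602993591), np.float64(196.52022860544656))]
wrist rack_blue_label [(0.72, array([ 19., 378.]), array([656.4, 235.4]), np.float64(183.6669254365213), np.float64(672.7558261725123)), (0.7, array([210.,  79.]), array([ 629.
[... 2115 characters left out ...]
1))]
top scanner [(0.76, array([295., 218.]), array([510.1,   6.2]), np.float64(287.5051436207877), np.float64(421.4459824220184))]
top scanner_window [(0.68, array([296., 201.]), array([566.9,  -0.5]), np.float64(325.54523187999087), np.float64(464.0616256037596))]
top scanner_mat [(0.79, array([292., 217.]), array([512.3,  16.2]), np.float64(280.5646082592575), np.float64(428.94264764097784)), (0.29, array([298., 218.]), array([509.9,  -2.9]), np.float64(294.8655235209248), np.float64(415.9962449157713))]
at [ 500.9 -232.2  286.4] yaw -55.0 rp [-3.1  0. ] gap 42.6 F [ 0.7 -1.1  0.1] t 52.3 q7 -1.7
->(469, -179, 250, 35): dp [-0.2 -0.   0.1] = 2 x [-0.1 -0.   0.1]  yaw -1.4996 = 12 x -0.125
```

The racks sit about 82 mm either side of pocket 1, both seated, and the scanner is still central on its mat. Next I grip the handle and shut the drawer.

```bash
python3 -m creep '[{"hand":0.5,"dp":[-0.1,0,0.02],"yaw":0},{"hand":0.5,"dp":[-0.107,-0.001,0.02],"yaw":0},{"hand":0.5,"dp":[0,0,0],"yaw":-0.13},{"hand":0.5,"dp":[0,0,0],"yaw":-0.13},{"hand":0.5,"dp":[0,0,0],"yaw":-0.13},{"hand":0.5,"dp":[0,0,0],"yaw":-0.13},{"hand":0.5,"dp":[0,0,0],"yaw":-0.13},{"hand":0.5,"dp":[0,0,0],"yaw":-0.13}]'
python3 -m creep '[{"hand":0.5,"dp":[0,0,0],"yaw":-0.13},{"hand":0.5,"dp":[0,0,0],"yaw":-0.13},{"hand":0.5,"dp":[0,0,0],"yaw":-0.13},{"hand":0.5,"dp":[0,0,0],"yaw":-0.13},{"hand":0.5,"dp":[0,0,0],"yaw":-0.13},{"hand":0.5,"dp":[0,0,0],"yaw":-0.07},{"hand":0.5,"dp":[0,0,0],"yaw":0},{"hand":0.5,"dp":[0,0,0],"yaw":0}]'
python3 - <<'E'
from h import *
snap('wrist','w18');P=viewer.camera_params('wrist')
print([(round(d['conf'],2),np.round(d['uv']),world('wrist',d['uv'],108,P)[:2].round(1)) for d in mark_of('wrist','drawer_handle')[:3]])
go((469,-179,100,35))
E
```

```text
time_s: 53.1
eef_pos: [465.5, -181.2, 274.5]
ee_rot: [-3.141, -0.0, -0.137]
force: [0.5, 0.3, -0.4]
finger_gap: 42.7
finger_force: 0.0
time_s: 53.9
eef_pos: [465.5, -181.3, 274.4]
ee_rot: [-3.142, -0.0, 0.609]
force: [0.2, 0.3, 0.5]
finger_gap: 42.6
finger_force: 0.0
[(0.78, array([282., 189.]), array([ 467.9, -177. ]))]
at [ 465.5 -181.2  274.4] yaw 34.9 rp [-3.142  0.   ] gap 42.4 F [ 0.   0.5 -0.4] t 54.0 q7 -0.48
->(469, -179, 100, 35): dp [1.380e-02 5.000e-04 5.812e-01] = 4 x [3.400e-03 1.000e-04 1.453e-01]  yaw -0.0009 = 1 x -0.0009
```

```bash
python3 -m creep '[{"hand":0.5,"dp":[0.013,0,0.1],"yaw":0},{"hand":0.5,"dp":[0,0,0.15],"yaw":0},{"hand":0.5,"dp":[0,0,0.14],"yaw":0},{"hand":0.5,"dp":[0,0,0.1],"yaw":0},{"hand":0.5,"dp":[0,0,0.06],"yaw":0},{"hand":0.5,"dp":[0,0,0.03],"yaw":0},{"hand":0.5,"dp":[0,0,0],"yaw":0},{"hand":0.5,"dp":[0,0,0],"yaw":0}]'
python3 -m creep '[{"hand":0.2,"dp":[0,0,0],"yaw":0},{"hand":0,"dp":[0,0,0],"yaw":0},{"hand":0,"dp":[0,0,0],"yaw":0},{"hand":0,"dp":[0,0,0],"yaw":0},{"hand":0,"dp":[0,0,0],"yaw":0},{"hand":0,"dp":[0,0,0],"yaw":0},{"hand":0,"dp":[0,0,0],"yaw":0},{"hand":0,"dp":[0,0,0],"yaw":0}]' 60
python3 -m creep '[{"hand":0,"dp":[0,0.01,0],"yaw":0},{"hand":0,"dp":[0,0.02,0],"yaw":0},{"hand":0,"dp":[0,0.03,0],"yaw":0},{"hand":0,"dp":[0,0.03,0],"yaw":0},{"hand":0,"dp":[0,0.03,0],"yaw":0},{"hand":0,"dp":[0,0.03,0],"yaw":0},{"hand":0,"dp":[0,0.03,0],"yaw":0},{"hand":0,"dp":[0,0.03,0],"yaw":0}]'
python3 -m creep '[{"hand":0,"dp":[0,0.03,0],"yaw":0},{"hand":0,"dp":[0,0.03,0],"yaw":0},{"hand":0,"dp":[0,0.03,0],"yaw":0},{"hand":0,"dp":[0,0.03,0],"yaw":0},{"hand":0,"dp":[0,0.03,0],"yaw":0},{"hand":0,"dp":[0,0.03,0],"yaw":0},{"hand":0,"dp":[0,0.03,0],"yaw":0},{"hand":0,"dp":[0,0.03,0],"yaw":0}]'
python3 -m creep '[{"hand":0,"dp":[0,0.03,0],"yaw":0},{"hand":0,"dp":[0,0.03,0],"yaw":0},{"hand":0,"dp":[0,0.015,0],"yaw":0},{"hand":0,"dp":[0,0,0],"yaw":0},{"hand":0,"dp":[0,0,0],"yaw":0}]'
python3 -c "
from h import *
go();p=readout.get_obs()['eef_pos'];print(np.linalg.norm(p[:2]-np.array([469,-179])))"
```

```text
time_s: 54.8
eef_pos: [469.4, -179.3, 101.1]
ee_rot: [3.14, -0.001, 0.611]
force: [-0.1, 0.1, -0.3]
finger_gap: 42.6
finger_force: 0.0
time_s: 55.6
eef_pos: [469.3, -179.0, 101.4]
ee_rot: [3.141, -0.002, 0.611]
force: [-1.2, 1.3, 6.8]
finger_gap: 7.5
finger_force: 58.6
time_s: 56.4
eef_pos: [504.7, -230.8, 101.4]
ee_rot: [-3.14, -0.001, 0.611]
force: [-4.0, 1.9, 8.9]
finger_gap: 7.8
finger_force: 58.7
time_s: 57.2
eef_pos: [545.2, -290.3, 101.4]
ee_rot: [-3.14, 0.001, 0.61]
force: [-4.8, 1.2, 7.3]
finger_gap: 7.9
finger_force: 58.7
time_s: 57.7
eef_pos: [558.8, -310.2, 101.4]
ee_rot: [3.138, 0.001, 0.61]
force: [-2.1, -4.0, 5.6]
finger_gap: 7.6
finger_force: 59.3
at [ 558.8 -310.2  101.4] yaw 34.9 rp [3.138e+00 1.000e-03] gap 7.6 F [-2.1 -4.   5.6] t 57.7 q7 -0.09
158.96265382109107
```

```bash
for i in 1; do python3 -m creep '[{"hand":0,"dp":[0,0.01,0],"yaw":0},{"hand":0,"dp":[0,0,0],"yaw":0},{"hand":0,"dp":[0,0,0],"yaw":0}]'; python3 -m creep '[{"hand":0,"dp":[0,0.008,0],"yaw":0},{"hand":0,"dp":[0,0,0],"yaw":0},{"hand":0,"dp":[0,0,0],"yaw":0}]'; python3 -m creep '[{"hand":0,"dp":[0,0.008,0],"yaw":0},{"hand":0,"dp":[0,0,0],"yaw":0},{"hand":0,"dp":[0,0,0],"yaw":0}]'; done
python3 -c "
from h import *
p=readout.get_obs()['eef_pos'];print(np.linalg.norm(p[:2]-np.array([469,-179])))"
```

```text
time_s: 58.0
eef_pos: [559.4, -311.2, 101.4]
ee_rot: [-3.141, 0.001, 0.61]
force: [-5.9, -1.2, 9.5]
finger_gap: 8.1
finger_force: 59.7
time_s: 58.3
eef_pos: [559.4, -311.2, 101.3]
ee_rot: [-3.135, 0.001, 0.61]
force: [-9.4, 3.5, 14.1]
finger_gap: 7.7
finger_force: 60.3
time_s: 58.6
eef_pos: [559.4, -311.2, 101.3]
ee_rot: [-3.129, 0.001, 0.611]
force: [-13.5, 8.5, 20.2]
finger_gap: 7.7
finger_force: 60.9
160.1962794876665
```

```bash
python3 -m creep '[{"hand":0,"dp":[0,-0.018,0],"yaw":0},{"hand":0.4,"dp":[0,0,0],"yaw":0},{"hand":0.5,"dp":[0,0,0],"yaw":0},{"hand":0.5,"dp":[0,0,0],"yaw":0},{"hand":0.5,"dp":[0,0,0],"yaw":0},{"hand":0.5,"dp":[0,0,-0.05],"yaw":0},{"hand":0.5,"dp":[0,0,-0.12],"yaw":0},{"hand":0.5,"dp":[0,0,-0.15],"yaw":0}]'
python3 -m creep '[{"hand":0.5,"dp":[0,0,-0.15],"yaw":0},{"hand":0.5,"dp":[0.03,-0.05,-0.15],"yaw":0},{"hand":0.5,"dp":[0.07,-0.07,-0.12],"yaw":0},{"hand":0.5,"dp":[0.03,0,0],"yaw":0},{"hand":0.5,"dp":[0,0,0],"yaw":0},{"hand":0.5,"dp":[0,0,0],"yaw":0}]'
python3 - <<'E'
from h import *
np.set_printoptions(suppress=True,precision=1)
a=np.radians(-55);ex=np.array([np.cos(a),np.sin(a)]);ey=np.array([-ex[1],ex[0]])
go()
for cam in ['wrist','top']:
  snap(cam,'y_'+cam);P=viewer.camera_params(cam)
  for n,z in dict(drawer_handle=108,autosampler=0,scanner=3,scanner_window=3,scanner_mat=0).items():
    print(cam,n,[(round(d['conf'],2),np.round(d['uv']),w,w@ex,w@ey) for d in mark_of(cam,n)[:1] for w in [world(cam,d['uv'],z,P)[:2]]])
E
```

```text
time_s: 59.4
eef_pos: [560.4, -308.8, 196.1]
ee_rot: [-3.139, 0.002, 0.612]
force: [1.7, -0.2, -0.0]
finger_gap: 42.7
finger_force: 0.0
time_s: 60.0
eef_pos: [571.3, -258.0, 321.2]
ee_rot: [-3.14, 0.002, 0.611]
force: [-0.6, -0.4, -1.0]
finger_gap: 42.3
finger_force: 0.0
at [ 571.3 -258.   321.2] yaw 35.0 rp [-3.1  0. ] gap 42.3 F [-0.6 -0.4 -1. ] t 60.0 q7 -0.32
wrist drawer_handle [(0.88, array([313., 218.]), array([ 557.1, -308.8]), np.float64(572.4658672437212), np.float64(279.20144948345165))]
wrist autosampler [(0.74, array([340., 196.]), array([ 585.2, -351. ]), np.float64(623.1657389260622), np.float64(278.05355018980873))]
wrist scanner [(0.68, array([ 88., 136.]), array([449.7,   0.6]), np.float64(257.49573600385804), np.float64(368.7217719002245))]
wrist scanner_window [(0.62, array([106., 108.]), array([499.2,  -3.2]), np.float64(288.99010858524883), np.float64(407.0953130189583))]
wrist scanner_mat [(0.64, array([106.,  98.]), array([510.4,   4.1]), np.float64(289.4344988455564), np.float64(420.4655793217692))]
top drawer_handle []
top autosampler [(0.94, array([398., 194.]), array([ 587.4, -358.2]), np.float64(630.3075953111124), np.float64(275.74814187657387))]
top scanner [(0.75, array([299., 232.]), array([460.9,  -7.4]), np.float64(270.40549175593094), np.float64(373.3366346193367))]
top scanner_window [(0.68, array([297., 216.]), array([513.8,  -1.9]), np.float64(296.2547446658298), np.float64(419.85184695263916))]
top scanner_mat [(0.61, array([295., 216.]), array([514.9,   4.3]), np.float64(291.8222685209184), np.float64(424.24783588308566))]
```

The drawer is shut: the handle is about 51 mm in front of the casing, against 52 nominal. The scanner, however, has been knocked about 55 mm towards the robot, so I'll put it back.

Run:
```python
from h import *
go((475,0,290,-4))
```

```text
at [ 571.8 -258.1  322.3] yaw 35.0 rp [-3.142  0.   ] gap 42.7 F [ 0.3 -0.1  1. ] t 60.6 q7 -0.32
->(475, 0, 290, -4): dp [ 0.2295 -0.8898  0.1078] = 7 x [ 0.0328 -0.1271  0.0154]  yaw 0.6502 = 5 x 0.13
```

```bash
python3 -m creep '[{"hand":1,"dp":[0.033,-0.127,0.015],"yaw":0},{"hand":1,"dp":[0.033,-0.127,0.015],"yaw":0},{"hand":1,"dp":[0.033,-0.127,0.015],"yaw":0},{"hand":1,"dp":[0.033,-0.127,0.015],"yaw":0},{"hand":1,"dp":[0.033,-0.127,0.015],"yaw":0},{"hand":1,"dp":[0.033,-0.127,0.015],"yaw":0},{"hand":1,"dp":[0.033,-0.127,0.015],"yaw":0},{"hand":1,"dp":[0,0,0],"yaw":0.13}]'
python3 -m creep '[{"hand":1,"dp":[0,0,0],"yaw":0.13},{"hand":1,"dp":[0,0,0],"yaw":0.13},{"hand":1,"dp":[0,0,0],"yaw":0.13},{"hand":1,"dp":[0,0,0],"yaw":0.13},{"hand":1,"dp":[0,0,0],"yaw":0},{"hand":1,"dp":[0,0,0],"yaw":0},{"hand":1,"dp":[0,0,0],"yaw":0}]'
python3 - <<'E'
from h import *
np.set_printoptions(suppress=True,precision=1)
go()
snap('wrist','w20');P=viewer.camera_params('wrist')
for n,z in dict(scanner=3,scanner_window=3,scanner_mat=0).items():
    print(n,[(round(d['conf'],2),np.round(d['uv']),world('wrist',d['uv'],z,P)[:2]) for d in mark_of('wrist',n)[:2]])
for d in cut_out('wrist','scanner')[:1]:
    ys,xs=np.nonzero(d['mask']);print(d['conf'],xs.min(),xs.max(),ys.min(),ys.max())
    w=np.array([world('wrist',(x,y),45,P)[:2] for x,y in zip(xs[::9],ys[::9])]);c,(l1,l2),an=cv2.minAreaRect(w.astype(np.float32));print(c,l1,l2,an)
    h=w[w[:,0]<w[:,0].max()-60];print('handle line',np.degrees(np.arctan(np.polyfit(h[:,0],h[:,1],1)[0])),h.mean(0),w[:,0].min(),w[:,0].max())
E
```

```text
time_s: 61.4
eef_pos: [473.6, 5.7, 290.1]
ee_rot: [-3.138, 0.001, 0.481]
force: [-1.4, -0.9, -0.2]
finger_gap: 85.4
finger_force: 0.0
time_s: 62.1
eef_pos: [475.5, 0.1, 290.9]
ee_rot: [-3.141, -0.0, -0.068]
force: [0.1, -0.8, 0.9]
finger_gap: 85.1
finger_force: 0.0
at [475.5   0.1 290.9] yaw -3.9 rp [-3.1 -0. ] gap 85.1 F [ 0.1 -0.8  0.9] t 62.1 q7 -1.62
scanner [(0.56, array([283., 191.]), array([451.4,   2.7]))]
scanner_window []
scanner_mat [(0.67, array([275., 146.]), array([512.7,   8.5]))]
0.6 257 307 131 261
(448.8613586425781, 1.9952678680419922) 59.33240509033203 167.9102783203125 87.16820526123047
handle line -2.898429839952883 [420.9   3.1] 364.5878831587662 532.4147770844041
```

The scanner origin is at about (456,2), yaw −3°. Regrip it and move it 55 mm forward.

```bash
python3 -m creep '[{"hand":1,"dp":[-0.03,0,0.1],"yaw":0},{"hand":1,"dp":[-0.035,0,0.15],"yaw":0},{"hand":1,"dp":[0,0,0.15],"yaw":0},{"hand":1,"dp":[0,0,0.15],"yaw":0},{"hand":1,"dp":[0,0,0.12],"yaw":0},{"hand":1,"dp":[0,0,0],"yaw":0},{"hand":1,"dp":[0,0,0],"yaw":0}]' 50
python3 -c "
from h import *
go((456,1.5,29,-4))"
```

```text
time_s: 63.05
eef_pos: [456.4, 1.1, 90.3]
ee_rot: [3.141, 0.0, -0.07]
force: [-0.1, -0.6, 0.5]
finger_gap: 85.5
finger_force: 0.0
at [456.4   1.1  90.3] yaw -4.0 rp [3.141 0.   ] gap 85.5 F [-0.1 -0.6  0.5] t 63.0 q7 -1.31
->(456, 1.5, 29, -4): dp [-0.0015 -0.0014  0.2044] = 2 x [-0.0007 -0.0007  0.1022]  yaw -0.0001 = 1 x -0.0001
```

```bash
python3 -m creep '[{"hand":1,"dp":[0,0,0.07],"yaw":0},{"hand":1,"dp":[0,0,0.07],"yaw":0},{"hand":1,"dp":[0,0,0.045],"yaw":0},{"hand":1,"dp":[0,0,0.019],"yaw":0},{"hand":1,"dp":[0,0,0],"yaw":0},{"hand":0.2,"dp":[0,0,0],"yaw":0},{"hand":0,"dp":[0,0,0],"yaw":0},{"hand":0,"dp":[0,0,0],"yaw":0}]' 50
python3 -m creep '[{"hand":0,"dp":[0,0,0],"yaw":0},{"hand":0,"dp":[0,0,0],"yaw":0},{"hand":0,"dp":[0,0,0],"yaw":0},{"hand":0,"dp":[0,0,0],"yaw":0},{"hand":0,"dp":[0,0,0],"yaw":0},{"hand":0,"dp":[0,0,-0.03],"yaw":0},{"hand":0,"dp":[0,0,-0.05],"yaw":0},{"hand":0,"dp":[0.02,-0.008,-0.02],"yaw":0}]'
python3 -m creep '[{"hand":0,"dp":[0.05,-0.01,0],"yaw":0},{"hand":0,"dp":[0.06,-0.01,0],"yaw":0},{"hand":0,"dp":[0.04,0,0],"yaw":0},{"hand":0,"dp":[0.012,0,0],"yaw":0},{"hand":0,"dp":[0,0,0],"yaw":0},{"hand":0,"dp":[0,0,0.03],"yaw":0},{"hand":0,"dp":[0,0,0.04],"yaw":0},{"hand":0,"dp":[0,0,0.02],"yaw":0}]'
python3 -m creep '[{"hand":0,"dp":[0,0,0],"yaw":0},{"hand":0,"dp":[0,0,0],"yaw":0},{"hand":0,"dp":[0,0,0.008],"yaw":0},{"hand":0,"dp":[0,0,0],"yaw":0},{"hand":0,"dp":[0,0,0],"yaw":0}]'
```

```text
time_s: 63.85
eef_pos: [456.5, 1.6, 29.3]
ee_rot: [-3.141, -0.001, -0.069]
force: [0.0, 0.7, 0.1]
finger_gap: 43.9
finger_force: 0.0
time_s: 64.65
eef_pos: [461.9, 3.2, 59.7]
ee_rot: [-3.141, -0.0, -0.07]
force: [-0.5, 0.0, -1.4]
finger_gap: 29.3
finger_force: 49.5
time_s: 65.45
eef_pos: [509.9, 6.1, 30.3]
ee_rot: [3.141, 0.002, -0.069]
force: [1.3, -2.1, 5.3]
finger_gap: 29.3
finger_force: 48.9
time_s: 65.95
eef_pos: [511.4, 5.8, 29.9]
ee_rot: [-3.141, -0.001, -0.069]
force: [-0.7, 0.1, 5.7]
finger_gap: 29.3
finger_force: 50.2
```

```bash
python3 -m creep '[{"hand":0.6,"dp":[0,0,0],"yaw":0},{"hand":0.6,"dp":[0,0,0],"yaw":0},{"hand":0.8,"dp":[0,0,0],"yaw":0},{"hand":1,"dp":[0,0,0],"yaw":0},{"hand":1,"dp":[0,0,0],"yaw":0},{"hand":1,"dp":[0,0,0],"yaw":0},{"hand":1,"dp":[0,0,-0.06],"yaw":0},{"hand":1,"dp":[0,0,-0.14],"yaw":0}]'
python3 -m creep '[{"hand":1,"dp":[0,0,-0.16],"yaw":0},{"hand":1,"dp":[0,0,-0.16],"yaw":0},{"hand":1,"dp":[0,0,-0.16],"yaw":0},{"hand":1,"dp":[0,0,-0.16],"yaw":0},{"hand":1,"dp":[0,0,-0.06],"yaw":0},{"hand":1,"dp":[0,0,0],"yaw":0},{"hand":1,"dp":[0,0,0],"yaw":0}]'
python3 - <<'E'
from h import *
np.set_printoptions(suppress=True,precision=1)
go()
for cam in ['wrist','top']:
  snap(cam,'x_'+cam);P=viewer.camera_params(cam)
  for n,z in dict(drawer_handle=108,autosampler=0,scanner=3,scanner_mat=0,solvent_bottle=0,beaker=0,vial_carton=0).items():
    print(cam,n,[(round(d['conf'],2),np.round(d['uv']),world(cam,d['uv'],z,P)[:2]) for d in mark_of(cam,n)[:1]])
P=viewer.camera_params('wrist')
for d in cut_out('wrist','scanner')[:1]:
    ys,xs=np.nonzero(d['mask'])
    w=np.array([world('wrist',(x,y),45,P)[:2] for x,y in zip(xs[::9],ys[::9])]);print(d['conf'],cv2.minAreaRect(w.astype(np.float32)))
E
```

```text
time_s: 66.75
eef_pos: [508.7, 6.1, 87.6]
ee_rot: [3.14, 0.007, -0.069]
force: [-0.1, 0.6, 1.0]
finger_gap: 85.4
finger_force: 0.0
time_s: 67.45
eef_pos: [510.6, 6.3, 298.8]
ee_rot: [-3.141, 0.001, -0.069]
force: [0.4, -0.7, -0.4]
finger_gap: 85.2
finger_force: 0.0
at [510.6   6.3 298.8] yaw -4.0 rp [-3.1  0. ] gap 85.2 F [ 0.4 -0.7 -0.4] t 67.5 q7 -1.56
wrist drawer_handle []
wrist autosampler [(0.77, array([545.,  96.]), array([ 589.8, -352.9]))]
wrist scanner [(0.78, array([286., 175.]), array([505.6,   2.3]))]
wrist scanner_mat [(0.73, array([284., 170.]), array([512.5,   5. ]))]
wrist solvent_bottle []
wrist beaker []
wrist vial_carton []
top drawer_handle [(0.86, array([391., 197.]), array([ 563.2, -303.4]))]
top autosampler [(0.79, array([398., 194.]), array([ 586.4, -357. ]))]
top scanner []
top scanner_mat [(0.53, array([295., 215.]), array([520.9,   4.2]))]
top solvent_bottle [(0.94, array([259., 151.]), array([751.3, 130.5]))]
top beaker [(0.53, array([296., 148.]), array([758.6,  -2.4]))]
top vial_carton [(0.95, array([127., 230.]), array([475.6, 592. ]))]
0.63 ((501.6528015136719, 5.231008529663086), (59.24308776855469, 163.39120483398438), 87.10845947265625)
```

```bash
python3 -c "
from plant import bot
print(bot.job_done())"
```

```text
the job is handed in; nothing more can be done
None
```

The job is handed in with no verdict shown: green and blue racks scanned (yellow was absent) and set in pockets 0 and 2, drawer pushed shut to its stop, and the scanner, knocked off position mid-run, put back flat on its mat.

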